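Clear the drilling jig and register the next blank

ROBOT

A 6-joint arm with a two-finger parallel gripper is mounted at the origin on the work surface. World frame = base frame: x ahead of the robot, y to its left, z up, the work surface at z = 0. Lengths are in mm, angles in degrees, forces in N, time in s.
With the tool pointing down it reaches from about 350 to 850 mm from the base axis. Payload 8.1 kg.
Tool frame: the origin (TCP) lies at the very end of the fingers, on their centre line; the grasp point (between the pads) lies 19 mm behind it; z points along the fingers, y is the direction in which the jaws open and shut (so a half turn about z gives the same grasp; the last joint's range is limited). The gripper opens to 85 mm and grips with 20 to 120 N. Pads are 22 mm wide; open, the fingers measure 114 mm over their backs; the gripper's body (76 mm by 85 mm) begins 54 mm behind the grasp point. The pads swing forward as they close: fully open they stand 13 mm farther back than shut.
Start: joints at [61.799, 7.471, 85.268, -0, 87.261, -4.893], TCP at [237.383, 551.049, 231.292] pointing down, gripper open.
Joint ranges: [-169.43, 169.43], [-51.17, 129.36], [1.28, 143.12], [-76.62, 256.62], [0, 156.53], [-152.29, 152.29]. Speed limits (degrees/s): [136.94, 136.94, 159.86, 180, 180, 180].

INTERFACE

Orientations are given as [roll, pitch, yaw] about the fixed x, y, z axes, in that order (R = Rz(yaw) Ry(pitch) Rx(roll)).
In Python, from bench import r gives the robot as it stands.
- The arm moves only by the shell command python3 -m jog 'ROWS' [OPENING] [FORCE]. ROWS is JSON, a list of rows, each a list of 6 numbers: the shift along the tool's x, y, z normalised to -1 to 1, where 1 is 0.25 m, then the turn, a rotation vector about the tool's x, y, z normalised to -1 to 1, where 1 is pi rad. In form: [[x, y, z, ax, ay, az], ...]. A call has 1 to 10 rows; each row is the pose to reach, as a shift and turn from the pose commanded when the call began, along the tool's axes at that moment, turning the shorter way round; what a row does not reach only later rows make up. A row lasts 1/10 s, in which the tool goes at most 50 mm and 8.59 degrees, less where a joint would pass 70% of its speed; a pose out of reach is approached as far as the arm can. A call with a number of a shift or a turn outside -1 to 1 is refused whole. A call with a gripper value outside its range is refused whole. OPENING is the opening, from 0 (shut) to 1 (fully open), set as the call begins (- or left out, the last holds). The fingers move at their own pace and stop on an object; FORCE is the grip in N (left out, the last holds). Time passes only in rows, so rows that repeat a pose let the fingers close. It gives the time, the measured TCP pose, the force and the opening at its end, in the units of the state.
- r.sense(): the state, without advancing time (a new reading comes with each control period).
- r.snapshot(name): name is "scene" or "top" or "wrist"; returns a dict with "pixels" (400x640x3 uint8, red, green, blue), "intrinsics" (3x3 intrinsics, pixels), "dist" ([k1, k2, p1, p2, k3] as OpenCV has them; the pictures are not rectified), "extrinsics" (4x4, takes a point from camera to world coordinates). Camera axes: x right, y down, z forward; pixel columns grow to the right and rows downward; lengths in mm; the calibration is good to about 2 mm. A picture is of the moment at which its call begins. There is no depth.
- r.hand_in(): hands the job in, once; it reports no verdict.
The state is a dict: "time": time; "joint_pos": joint angles; "qd": joint speeds; "joint_efforts": joint torques, N m; "tool_pos": TCP position; "tcp_rot": TCP orientation; "ft_force": force on the tool from outside, world axes, zero at the start; "wrist_torque": the same for the moment, N m; "finger_gap": finger opening in mm.
Only numpy, scipy, OpenCV 4.12 (cv2) and the standard library are available. Lean on these libraries where they do the work, as an engineer would, in place of code of your own. Each camera call takes 0.05 s, during which the arm holds its last target.

TASK

With the brush, sweep all the white offcuts off the jig bed over its open edge into the blue pan (do not touch offcuts with the hand while they lie on the bed), then tip the pan out into the yellow bin so that every offcut ends in the bin. After that lay both white blanks flat on the bed in one row along the far brass fence and push them square and snug: long sides on the fence, one blank's end on the left brass stop, the other's end against the first. Finish with the empty pan standing on the bench with its mouth tucked under the bed's open edge again, the brush standing upright on the middle of its red pad, and the bottles, beaker, jar and tip box undisturbed.

Things in the scene. Friction and masses are not known exactly. Their poses are not given: they have to be found in the camera images.
- bed: Jig bed, fixed: dark steel plate 160 (x) by 220 (y) by 10 mm on a green pedestal, top 60 mm above the bench. Origin: centre of its underside on the bench, z up. 10 mm high rims, inner faces: brass fence at x = +70 mm (far), brass stop at y = +100 mm (left), green chip guard at x = -70 mm (near). Right edge (-y) open. Behind: steel post, 26 mm radius, 60 mm high, at (125, 20) mm
- bed_corner (a point): The inner corner of brass fence and brass stop, on the bed's top: at (70, 100, 60) mm in the bed's frame, where the first blank's far left corner belongs
- bed_edge (a point): Middle of the bed's open edge, on its top: at (0, -110, 60) mm in the bed's frame. The plate overhangs there: its underside is 50 mm above the bench and the pedestal below begins at y = -75 mm
- pan: Loose blue catch pan, 0.18 kg, 160 (x) by 110 (y) mm, walls and floor 4 mm thick, walls 32 mm high, on the mouth side (+y) 12 mm. Origin: centre of underside; z up. At the start it stands on the bench, mouth about 30 mm under the bed's open edge (near (0, -135, 0) mm in the bed's frame, same axes). Fin handle behind its -y wall
- pan_grip (a point): Point to grip the pan's handle across its thickness: at (0, -85, 55) mm in the pan's frame. The handle is a white upright fin, 14 mm thick (x), from y = -55 to -105 mm and z = 10 to 75 mm, outside the back wall
- bin: The scrap bin: yellow open-topped box fixed to the bench, 220 (x) by 180 (y) by 100 mm high outside, walls 5 mm. Origin: centre of its underside, z up
- brush: Loose upright bench brush, 0.16 kg, standing on its bristles. Origin: centre of the bristle face (underside), z up along the handle. Stiff dark bristles 75 (x) by 22 (y) by 30 mm, a wooden block 80 by 26 mm up to z = 48 mm, a wooden handle 24 (x) by 20 (y) mm up to z = 110 mm. It sweeps along its y
- brush_grip (a point): Point to grip on the brush's handle: at (0, 0, 88) mm in the brush's frame
- pad: The brush's place: red rubber pad fixed to the bench, 110 (x) by 60 (y) by 5 mm. Origin: centre of its underside. At the start the brush stands on its middle with x along the pad's x
- blank0: One of two alike loose white plastic blanks, a plain block 45 (x) by 90 (y) by 22 mm, 0.2 kg, lying on the bench. Origin: centre of its underside, z up. Registered, the blank on the stop has its origin at (47.5, 55, 60) mm in the bed's frame, the next one, end to end, at (47.5, -35, 60) mm; either blank may be either
- blank1: One of two alike loose white plastic blanks, a plain block 45 (x) by 90 (y) by 22 mm, 0.2 kg, lying on the bench. Origin: centre of its underside, z up. Registered, the blank on the stop has its origin at (47.5, 55, 60) mm in the bed's frame, the next one, end to end, at (47.5, -35, 60) mm; either blank may be either
- scrap0: White plastic offcut, a chunky piece 16 to 26 mm on each side, 16 g, on the bed at the start. Origin: centre of the face it starts on. Three to six of the six offcuts are present; an absent one reads None
- scrap1: White plastic offcut, a chunky piece 16 to 26 mm on each side, 16 g, on the bed at the start. Origin: centre of the face it starts on. Three to six of the six offcuts are present; an absent one reads None
- scrap2: White plastic offcut, a chunky piece 16 to 26 mm on each side, 16 g, on the bed at the start. Origin: centre of the face it starts on. Three to six of the six offcuts are present; an absent one reads None
- scrap3: White plastic offcut, a chunky piece 16 to 26 mm on each side, 16 g, on the bed at the start. Origin: centre of the face it starts on. Three to six of the six offcuts are present; an absent one reads None
- scrap4: White plastic offcut, a chunky piece 16 to 26 mm on each side, 16 g, on the bed at the start. Origin: centre of the face it starts on. Three to six of the six offcuts are present; an absent one reads None
- scrap5: White plastic offcut, a chunky piece 16 to 26 mm on each side, 16 g, on the bed at the start. Origin: centre of the face it starts on. Three to six of the six offcuts are present; an absent one reads None
- amber_bottle: Bystander: brown bottle with blue cap, 72 mm wide, 160 mm high; origin: centre of underside
- clear_bottle: Bystander: clear bottle with red cap, 60 mm wide, 130 mm high; origin: centre of underside
- beaker: Bystander: glass beaker, 70 mm wide, 90 mm high; origin: centre of underside
- jar: Bystander: small amber jar with white cap, 48 mm wide, 60 mm high, near the robot; origin: centre of underside
- tip_box: Bystander: orange pipette-tip box, 80 by 110 by 50 mm; origin: centre of underside

How it is judged:
By the outcome, as a careful person would: the job done as asked, in the order asked, and still so for the second after the job is handed in, with the robot touching nothing.
Of scrap0, scrap1, scrap2, scrap3, scrap4, scrap5 only 3 to 6 are there at a start; the rules pass over those that are not, and their reading is None.
At some moment in a run one of blank0, blank1, scrap0, scrap1, scrap2, scrap3, scrap4, scrap5 may be knocked a few centimetres aside while the robot is not near it.
It also fails if it takes over 208 s, if anything falls off the work surface, if the arm or the gripper's body presses on something with over 40 N, if the wrist force passes 120 N, or if a joint passes its speed limit or range.

## Working session

There is one attempt and no reset: what is moved stays moved. The work goes in short steps, Python scripts to look and compute and a shell command to move; the robot and the scene stay as the last step left them, time stands still between calls to the robot, and variables do not carry over. Pictures are saved under pics/ and viewed, and the job is handed in when it is done.

I'll start by looking at the scene.

```bash
ls; mkdir -p pics; python3 - <<'E'
from bench import r
import cv2, numpy as np
print(r.sense())
for n in ("scene","top","wrist"):
    s=r.snapshot(n); cv2.imwrite(f"pics/{n}0.png",s["pixels"][:,:,::-1])
    print(n,np.round(s["intrinsics"],1).tolist(),s["dist"],np.round(s["extrinsics"],3).tolist())
E
```

```text
pics
{'time': 0.0, 'joint_pos': array([ 6.18000308e+01,  7.51568350e+00,  8.53291559e+01,  1.94452012e-03,
        8.72607448e+01, -4.89308788e+00]), 'qd': array([ 0.06681768, -0.081901  ,  0.11297067,  0.09483529,  0.05140844,
       -0.01224281]), 'joint_efforts': array([-4.07533971e-04, -5.69402683e+01, -5.00549769e+01, -2.08755609e-04,
        1.49708125e-02,  3.47471564e-05]), 'tool_pos': array([237.10449331, 550.57300826, 230.23960719]), 'tcp_rot': array([-1.79894966e+02, -1.09410305e-02,  1.56693014e+02]), 'ft_force': array([-0.07801227, -0.63826519,  0.38397238]), 'wrist_torque': array([ 0.01236011,  0.01230004, -0.02023524]), 'finger_gap': 85.33670617587967}
scene [[367.3, 0.0, 321.9], [0.0, 367.3, 200.3], [0.0, 0.0, 1.0]] [0.01474935 0.         0.         0.         0.        ] [[0.599, 0.424, -0.679, 1151.07], [0.8, -0.32, 0.507, -439.54], [-0.002, -0.847, -0.532, 551.655], [0.0, 0.0, 0.0, 1.0]]
top [[416.7, 0.0, 314.6], [0.0, 416.7, 193.8], [0.0, 0.0, 1.0]] [-0.03451784  0.          0.          0.          0.        ] [[-0.011, -0.998, 0.054, 506.614], [-1.0, 0.01, -0.015, 18.771], [0.015, -0.054, -0.998, 1259.889], [0.0, 0.0, 0.0, 1.0]]
wrist [[324.4, 0.0, 313.8], [0.0, 324.4, 198.6], [0.0, 0.0, 1.0]] [-0.05915828  0.          0.          0.          0.        ] [[0.396, 0.869, 0.297, 160.169], [0.918, -0.374, -0.13, 584.62], [-0.002, 0.324, -0.946, 373.722], [0.0, 0.0, 0.0, 1.0]]
```

View pics/top0.png

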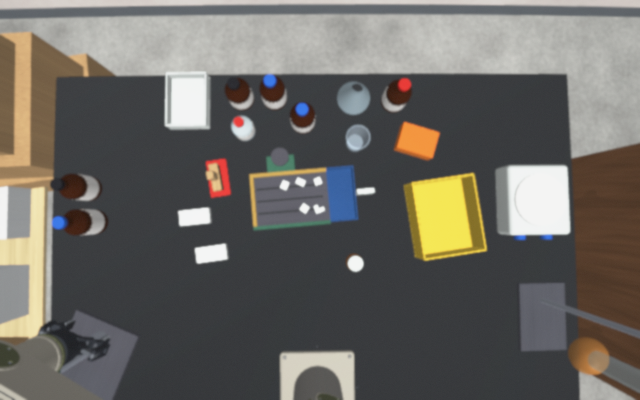

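View pics/scene0.png

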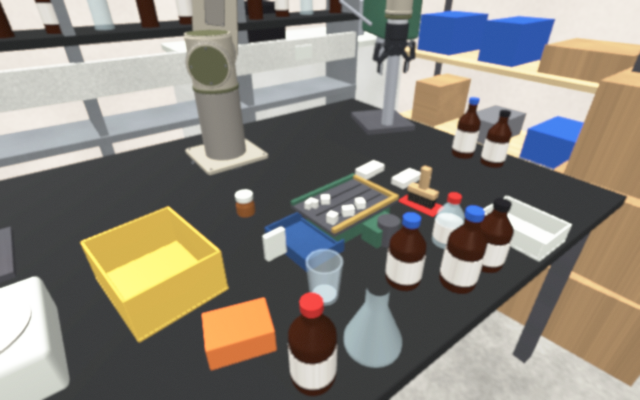

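View pics/wrist0.png

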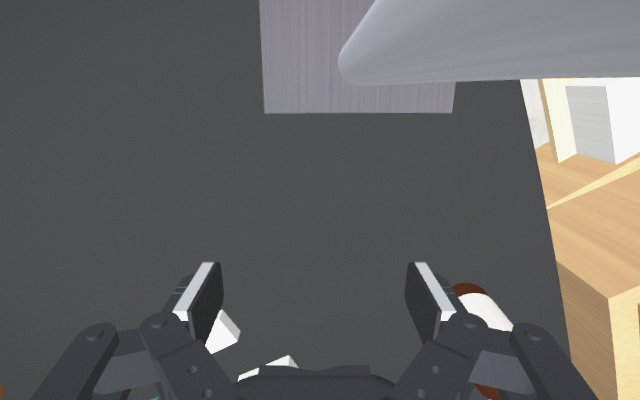

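```bash
cat > h.py <<'E'
from bench import r
import cv2, numpy as np
from scipy.spatial.transform import Rotation as R
def snap(n,save=None):
    s=r.snapshot(n)
    if save: cv2.imwrite(f"pics/{save}.png",s["pixels"][:,:,::-1])
    return s
def rays(s,px):
    px=np.asarray(px,float).reshape(-1,1,2)
    u=cv2.undistortPoints(px,s["intrinsics"],s["dist"])[:,0]
    d=np.c_[u,np.ones(len(u))]@s["extrinsics"][:3,:3].T
    return s["extrinsics"][:3,3],d
def onz(s,px,z):
    o,d=rays(s,px); t=(z-o[2])/d[:,2]
    return o+d*t[:,None]
def proj(s,P):
    E=np.linalg.inv(s["extrinsics"]); 
    p,_=cv2.projectPoints(np.asarray(P,float).reshape(-1,1,3),cv2.Rodrigues(E[:3,:3])[0],E[:3,3],s["intrinsics"],s["dist"]); return p[:,0]
def crop(s,x0,y0,x1,y1,k,name,pts=None):
    im=s["pixels"][y0:y1,x0:x1,::-1]; im=cv2.resize(im,None,fx=k,fy=k,interpolation=cv2.INTER_CUBIC)
    if pts is not None:
        for p in pts: cv2.circle(im,(int((p[0]-x0+.5)*k),int((p[1]-y0+.5)*k)),2,(0,0,255),-1)
    cv2.imwrite(f"pics/{name}.png",im)
def down(yaw): # tool pointing down, tool y (jaw) direction at world angle yaw
    return R.from_euler('xyz',[180,0,yaw],degrees=True)
def delta(p,Rt,cur=None):
    """row from current measured pose to target pos p (mm), rotation Rt"""
    st=r.sense(); p0=st["tool_pos"]; R0=R.from_euler('xyz',st["tcp_rot"],degrees=True)
    if cur is not None: p0,R0=cur
    d=R0.inv().apply(np.asarray(p)-p0)/250; w=(R0.inv()*Rt).as_rotvec()/np.pi
    return np.round(np.r_[d,w],4).tolist()
E
python3 - <<'E'
from h import *
s=snap("top"); np.save("top0.npy",s,allow_pickle=True)
crop(s,180,140,380,290,4,"topc0")
hsv=cv2.cvtColor(s["pixels"],cv2.COLOR_RGB2HSV)
def blobs(m,name,z,amin=12):
    n,l,st,c=cv2.connectedComponentsWithStats(m.astype(np.uint8))
    for i in range(1,n):
        if st[i,4]>=amin:
            ys,xs=np.where(l==i); q=cv2.minAreaRect(np.c_[xs,ys].astype(np.float32))
            b=cv2.boxPoints(q); w=onz(s,b,z)[:,:2]
            print(name,st[i,4],np.round(c[i],1),np.round(onz(s,c[i],z)[0,:2],1),"sz",np.round([np.linalg.norm(w[0]-w[1]),np.linalg.norm(w[1]-w[2])],1),np.round(q[2],1))
H,S,V=[hsv[...,i].astype(int) for i in range(3)]
roi=np.zeros(H.shape,bool); roi[140:290,160:400]=1
blobs((V>190)&(S<50)&roi,"white22",22)
roi[:]=0; roi[80:290,160:500]=1
blobs((H>105)&(H<125)&(S>120)&(V>60)&roi,"blue",0,100)
blobs(((H<6)|(H>174))&(S>150)&(V>90)&roi,"red",5)
blobs((H>22)&(H<35)&(S>120)&roi,"yellow",100,100)
blobs((H>8)&(H<22)&(S>80)&(V>90)&roi,"brass",70,30)
E
```

```text
white22 101 [353.8 144.1] [ 722.  -119.1] sz [27.2 39.1] 0.0
white22 66 [300.  181.5] [611.   43.2] sz [20.5 28.8] 21.8
white22 57 [317.4 180.8] [612.5  -8.7] sz [20.9 23.9] 90.0
white22 66 [284.1 184.7] [601.9  90.5] sz [26.6 21.3] 26.6
white22 92 [365.4 190.6] [ 582.  -151.5] sz [50.9 15. ] 90.0
white22 67 [304.  207.9] [532.3  31.9] sz [23.9 24.7] 33.7
white22 66 [318.3 208.8] [529.1 -10.6] sz [29.7 23.8] 90.0
white22 479 [193.9 216.5] [510.1 358.5] sz [91.8 46. ] 84.3
white22 479 [210.8 253.2] [401.4 308.4] sz [91.8 45.8] 81.9
white22 183 [355.1 263.1] [ 367.3 -117.5] sz [41.5 41.2] 90.0
blue 154 [301.6 108.6] [836.9  36.6] sz [39.9 40.5] 90.0
blue 1492 [341.7 193.4] [575.4 -82.5] sz [ 84.4 166.2] 85.0
red 150 [403.7  85.4] [ 906.5 -278.5] sz [40.4 37.8] 90.0
red 60 [238.  121.1] [798.9 230.6] sz [21.6 26.2] 45.0
red 433 [220.5 178.4] [624.1 283.4] sz [ 62.8 112.5] 81.9
yellow 5784 [445.1 216.7] [ 501.6 -363.7] sz [207.6 226.8] 80.8
brass 1302 [416.6 140.7] [ 722.2 -296.5] sz [ 95.4 119.9] 16.4
brass 315 [214.3 176.5] [623.8 287.5] sz [40.4 79.7] 78.7
brass 596 [273.2 184.6] [598.9 118.9] sz [222.5 150.9] 85.1
```

View pics/topc0.png

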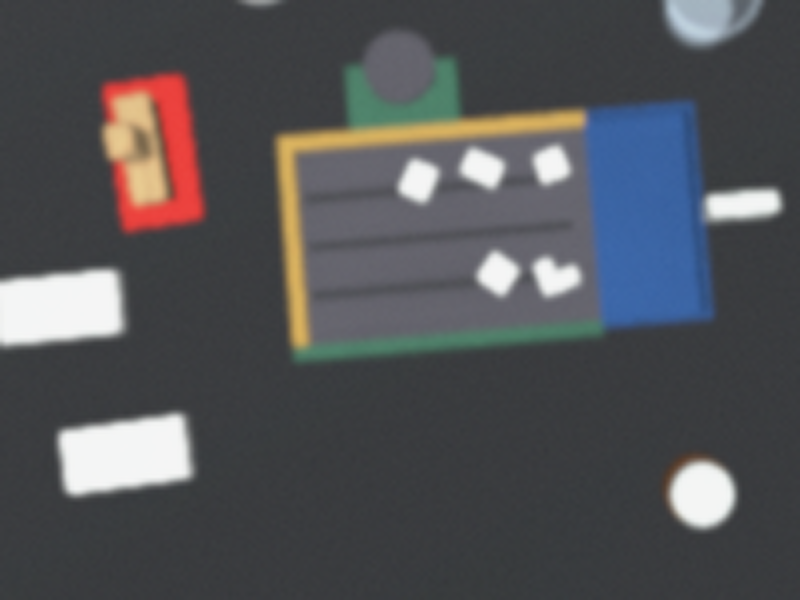

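```bash
python3 - <<'E'
from h import *
s=np.load("top0.npy",allow_pickle=True).item()
sc=snap("scene"); np.save("scene0.npy",sc,allow_pickle=True)
crop(sc,230,140,450,290,3.6,"scenec0")
im=s["pixels"]
# subpixel edges: scan perpendicular profiles on an upsampled colour distance
def edge(ch,pts,dirn,L=6,thr=None):
    out=[]
    for p in pts:
        t=np.arange(-L,L+.01,.1); q=np.array(p)+t[:,None]*np.array(dirn)
        v=cv2.remap(ch,q[:,0].astype(np.float32)[None],q[:,1].astype(np.float32)[None],cv2.INTER_LINEAR)[0]
        g=np.abs(np.gradient(cv2.GaussianBlur(v[None],(15,1),4)[0])); out.append(q[g.argmax()])
    return np.array(out)
f=im.astype(np.float32); br=f[...,0]-f[...,2]   # R-B
# fence outer top edge: from crop (290..575, ~136..115)/4 offset
cu=np.linspace(310,570,25); cv_=137-(cu-277)*22/310
P=edge(br,np.c_[180+cu/4,140+cv_/4-.3],(0,1),4)
W=onz(s,P,70)
cv2_=np.linspace(160,330,20); cu2=277+(cv2_-137)*17/215
Q=edge(br,np.c_[180+cu2/4,140+cv2_/4],(1,0),2.5)
W2=onz(s,Q,70)
def fit(W):
    l=cv2.fitLine(W[:,:2].astype(np.float32),cv2.DIST_HUBER,0,.01,.01).ravel(); return l
a=fit(W);b=fit(W2); print(a,b,np.degrees(np.arctan2(a[1],a[0])),np.degrees(np.arctan2(b[1],b[0])))
# corner
A=np.c_[a[:2],-b[:2]]; t=np.linalg.solve(A,b[2:]-a[2:]); c=a[2:]+a[:2]*t[0]; print("outer corner",c)
E
```

```text
[1.4053196e-02 9.9990124e-01 6.3556744e+02 7.6325867e+01] [9.9739015e-01 7.2200634e-02 5.5184924e+02 1.8400446e+02] 89.19478 4.1403937
outer corner [637.1676  190.18062]
```

View pics/scenec0.png

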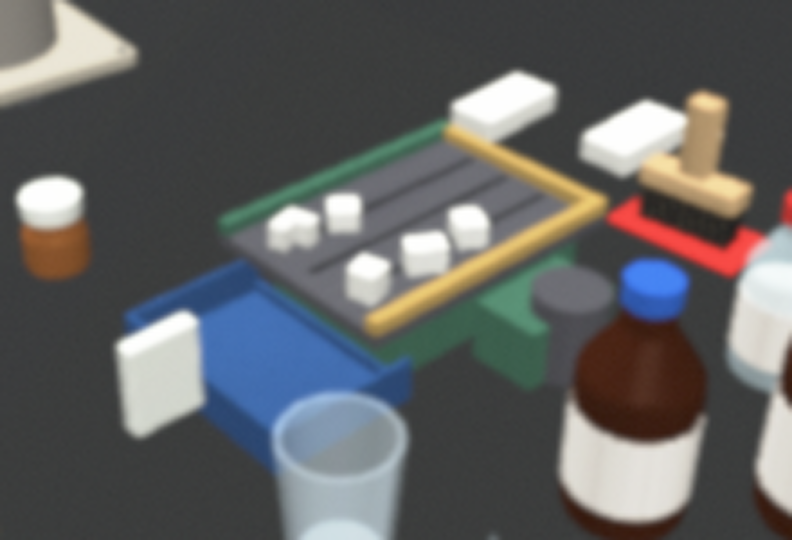

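```bash
python3 - <<'E'
from h import *
s=np.load("top0.npy",allow_pickle=True).item()
f=s["pixels"].astype(np.float32); br=f[...,0]-f[...,2]
def cross(p,d,L,th=45):
    t=np.arange(0,L,.05); q=np.array(p)+t[:,None]*np.array(d)
    v=cv2.remap(br,q[:,0].astype(np.float32)[None],q[:,1].astype(np.float32)[None],cv2.INTER_LINEAR)[0]
    i=np.where(v>th)[0]; return (q[i[0]] if len(i) else None), (q[i[-1]] if len(i) else None),v.max()
def fitl(P,z,far):
    W=onz(s,P,z)[:,:2]; l=cv2.fitLine(W.astype(np.float32),cv2.DIST_HUBER,0,.01,.01).ravel()
    n=np.array([-l[1],l[0]]); res=(W-l[2:])@n
    k=abs(res)<1.5; l=cv2.fitLine(W[k].astype(np.float32),cv2.DIST_HUBER,0,.01,.01).ravel(); print(k.sum(),np.abs(res[k]).max()); return l
def lines():
    cu=np.linspace(310,570,27); cv_=140-(cu-277)*22/310
    a=[cross((180+c/4,140+v/4-6),(0,1),14) for c,v in zip(cu,cv_)]
    cw=np.linspace(165,335,18); cx=287+(cw-137)*17/215
    b=[cross((180+c/4-6,140+v/4),(1,0),14) for c,v in zip(cx,cw)]
    return a,b
a,b=lines(); print(a[3],b[3])
ls={}
for nm,arr,i,z in(("fo",a,0,70),("fi",a,1,70),("so",b,0,70),("si",b,1,70)):
    ls[nm]=fitl([x[i] for x in arr],z,0); l=ls[nm]; print(nm,l,np.degrees(np.arctan2(l[1],l[0])))
def isec(a,b):
    t=np.linalg.solve(np.c_[a[:2],-b[:2]],b[2:]-a[2:]); return a[2:]+a[:2]*t[0]
print("outer",isec(ls["fo"],ls["so"]),"inner",isec(ls["fi"],ls["si"]))
E
```

```text
(array([265.        , 171.78225806]), array([265.        , 176.73225806]), np.float32(116.875)) (array([249.39651163, 188.75      ]), array([254.29651163, 188.75      ]), np.float32(118.75))
25 1.3780337753617262
fo [ 8.646284e-02 -9.962551e-01  6.403172e+02  7.557293e+01] -85.03985
27 0.24590271005899264
fi [ 7.570142e-02 -9.971305e-01  6.259417e+02  8.426469e+01] -85.65847
18 0.2692012524688946
so [9.9728113e-01 7.3690742e-02 5.5261322e+02 1.8469397e+02] 4.2259994
18 0.3008045198415253
si [9.9720085e-01 7.4769132e-02 5.5672296e+02 1.7083746e+02] 4.287957
outer [630.3483  190.43794] inner [619.0146  175.50803]
```

```bash
cat >> h.py <<'E'
BED=np.array([557.7,72.7,0]); BYAW=4.28
RB=R.from_euler('z',BYAW,degrees=True)
def b2w(p): return BED+RB.apply(p)
def w2b(p): return RB.inv().apply(np.asarray(p)-BED)
E
python3 - <<'E'
from h import *
s=np.load("top0.npy",allow_pickle=True).item()
hsv=cv2.cvtColor(s["pixels"],cv2.COLOR_RGB2HSV).astype(int); H,S,V=hsv[...,0],hsv[...,1],hsv[...,2]
print("bed corners px", proj(s,[b2w([80,110,70]),b2w([80,-110,70]),b2w([-80,-110,70]),b2w([-80,110,70])]).round(1).tolist())
m=(((H<6)|(H>174))&(S>150)&(V>90)); m[:150]=0; m[:,:190]=0;m[:,240:]=0
ys,xs=np.where(m); q=cv2.minAreaRect(np.c_[xs,ys].astype(np.float32)); w=onz(s,cv2.boxPoints(q),5); print("pad",w[:,:2].round(1).tolist(),w.mean(0))
print("handle top",onz(s,[[210.5,174.5]],115))
for c in [[300,181.5],[317.4,180.8],[284.1,184.7],[304,207.9],[318.3,208.8]]:
    print(w2b(onz(s,[c],75))[0].round(0))
pts=proj(s,[b2w(p) for p in [[80,110,70],[80,-110,70],[-80,-110,70],[-80,110,70],[70,100,60],[70,-110,60],[-70,100,60],[-80,-190,32],[80,-190,32],[0,-220,75]]])
crop(s,180,140,380,290,4,"chk0",pts)
E
```

```text
bed corners px [[248.9, 174.2], [325.4, 167.8], [330.3, 223.4], [253.2, 230.1]]
pad [[678.4, 330.5], [686.7, 268.2], [575.3, 252.3], [567.1, 314.3]] [626.89042096 291.31284653   5.        ]
handle top [[624.97027923 287.72023161 115.        ]]
[ 46. -34.  75.]
[ 44. -84.  75.]
[41. 12. 75.]
[-30. -39.  75.]
[-36. -79.  75.]
```

View pics/chk0.png

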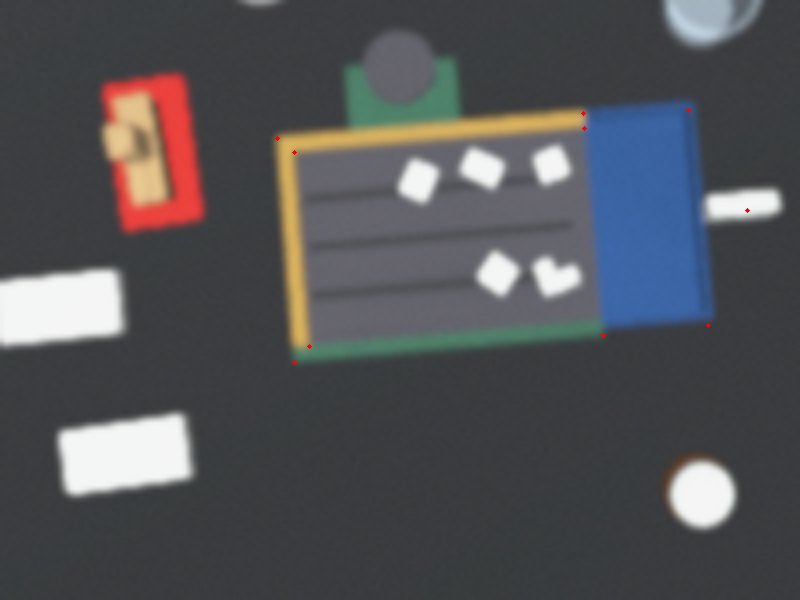

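```bash
python3 - <<'E'
from h import *
print(delta([626,290,190],down(188)), delta([626,290,190],R.from_euler('xyz',r.sense()["tcp_rot"],degrees=True)))
E
```

```text
[-1.8409, -0.3427, 0.1633, -0.0003, -0.0001, -0.1739] [-1.8409, -0.3427, 0.1633, 0.0, 0.0, 0.0]
```

```bash
python3 -m jog '[[-1,-0.186,0.08,0,0,-0.174],[-1,-0.186,0.08,0,0,-0.174],[-1,-0.186,0.08,0,0,-0.174],[-1,-0.186,0.08,0,0,-0.174],[-1,-0.186,0.08,0,0,-0.174],[-1,-0.186,0.08,0,0,-0.174],[-1,-0.186,0.08,0,0,-0.174]]' 1 60; python3 - <<'E'
from h import *
print(r.sense()["joint_pos"].round(1), delta([626,290,200],down(188)))
E
```

```text
time: 0.95
tool_pos: [450.2, 407.6, 210.7]
tcp_rot: [-180.0, -0.0, -172.2]
ft_force: [-1.5, 0.7, -0.3]
finger_gap: 85.4
[ 37.3   9.2  85.5  -0.   85.3 -60.5] [-0.6328, -0.5614, 0.0427, -0.0002, -0.0002, -0.0012]
```

```bash
python3 -m jog '[[-0.633,-0.561,0.043,0,0,-0.001],[-0.633,-0.561,0.043,0,0,-0.001],[-0.633,-0.561,0.043,0,0,-0.001],[-0.633,-0.561,0.043,0,0,-0.001],[-0.633,-0.561,0.043,0,0,-0.001],[-0.633,-0.561,0.043,0,0,-0.001]]'; python3 - <<'E'
from h import *
print(r.sense()["joint_pos"].round(1), delta([626,290,200],down(188)))
s=snap("wrist","w1")
E
```

```text
time: 1.55
tool_pos: [625.2, 292.3, 199.9]
tcp_rot: [180.0, -0.1, -171.9]
ft_force: [-1.2, -0.3, -0.6]
finger_gap: 85.1
[ 20.8  22.3  71.2   0.   86.6 -77.3] [-0.0018, -0.0097, -0.0006, 0.0, -0.0003, 0.0005]
```

View pics/w1.png

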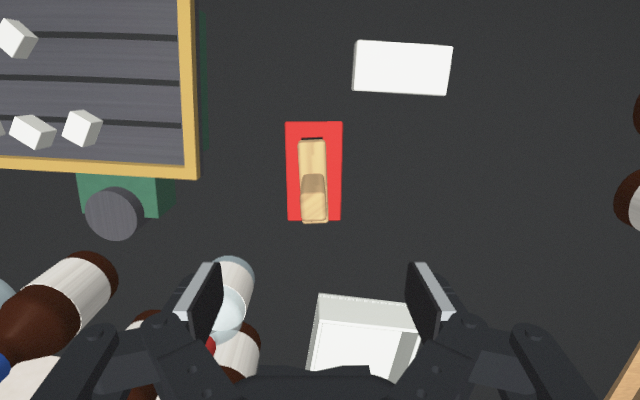

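```bash
python3 - <<'E'
from h import *
s=snap("wrist"); np.save("w1.npy",s,allow_pickle=True)
crop(s,270,110,360,235,5,"w1c")
hsv=cv2.cvtColor(s["pixels"],cv2.COLOR_RGB2HSV).astype(int); H,S,V=hsv[...,0],hsv[...,1],hsv[...,2]
m=(((H<6)|(H>174))&(S>150)&(V>90)); m[:110]=0; m[235:]=0;m[:,:270]=0;m[:,360:]=0
ys,xs=np.where(m); q=cv2.minAreaRect(np.c_[xs,ys].astype(np.float32)); w=onz(s,cv2.boxPoints(q),5); print("pad",w[:,:2].round(1).tolist(),w.mean(0))
# bed corner outer brass
print(s["extrinsics"][:3,3])
print(proj(s,[b2w([80,110,70]),b2w([70,100,70]),b2w([70,100,60])]).round(1))
E
```

```text
pad [[578.1, 255.9], [569.9, 313.7], [678.0, 332.0], [687.2, 268.2]] [628.29913644 292.46934739   5.        ]
[541.20675866 282.31990014 343.6285235 ]
[[193.6 177.5]
 [181.7 165.7]
 [186.  163.1]]
```

View pics/w1c.png

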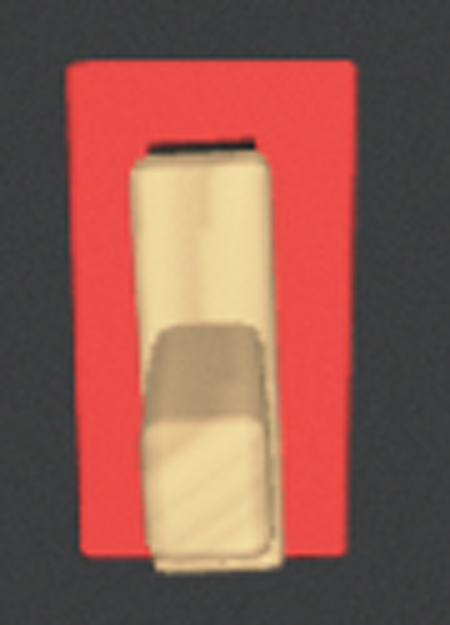

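```bash
python3 - <<'E'
from h import *
s=np.load("w1.npy",allow_pickle=True).item()
print(onz(s,[[311.6,207.4]],115))
crop(s,140,100,220,200,6,"w1b", proj(s,[b2w([80,110,70]),b2w([70,100,70]),b2w([70,100,60])]))
print(onz(s,[[199,180]],70))
E
```

```text
[[625.69023502 292.8665433  115.        ]]
[[630.91877997 193.1795102   70.        ]]
```

View pics/w1b.png

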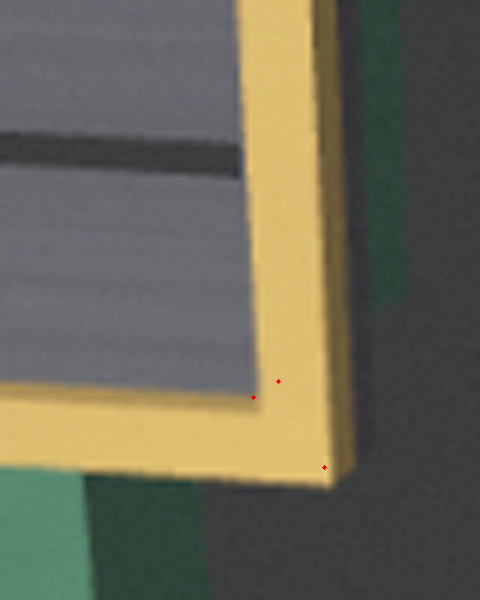

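```bash
python3 -m jog '[[0,0,0.2,0,0,0],[0,0,0.4,0,0,0],[0,0,0.503,0,0,0],[0,0,0.503,0,0,0],[0,0,0.503,0,0,0]]'; python3 -m jog '[[0,0,0,0,0,0],[0,0,0,0,0,0],[0,0,0,0,0,0],[0,0,0,0,0,0],[0,0,0,0,0,0],[0,0,0,0,0,0]]' 0 70
```

```text
time: 2.15
tool_pos: [623.8, 294.3, 75.8]
tcp_rot: [180.0, -0.0, -171.7]
ft_force: [0.7, 0.9, 0.8]
finger_gap: 85.7
time: 2.75
tool_pos: [625.5, 292.6, 75.8]
tcp_rot: [180.0, 0.1, -171.8]
ft_force: [0.2, -0.9, 4.9]
finger_gap: 19.3
```

```bash
sed -i 's/^BED=.*/BED=np.array([558.9,73.1,0])/' h.py; cat >> h.py <<'E'
def pose(n=6):
    # averaged reading (each camera call advances 0.05 s) - here just one reading
    st=r.sense(); return st["tool_pos"],st["tcp_rot"]
E
python3 - <<'E'
from h import *
a=b2w([28,70,0]); print(a)
for _ in range(3): print(r.sense()["tool_pos"].round(2))
print(delta([a[0],a[1],175],down(184.28)), delta([626,293,175],down(188)))
E
```

```text
Traceback (most recent call last):
  File "h.py", line 33, in <module>
    RB=R.from_euler('z',BYAW,degrees=True)
                        ^^^^
NameError: name 'BYAW' is not defined
```

```bash
sed -i 's/^BED=.*/BED=np.array([558.9,73.1,0]); BYAW=4.28/' h.py
python3 - <<'E'
from h import *
a=b2w([28,70,0]); print(a)
for _ in range(3): print(r.sense()["tool_pos"].round(2))
print(delta([a[0],a[1],175],down(184.28)), delta([626,293,175],down(188)))
E
```

```text
[581.59777014 144.99444506   0.        ]
[625.52 292.58  75.78]
[625.52 292.58  75.78]
[625.52 292.58  75.78]
[0.2573, -0.5593, -0.3973, 0.0001, 0.0005, 0.0217] [-0.0027, 0.0015, -0.3969, 0.0, 0.0005, 0.001]
```

```bash
python3 -m jog '[[0,0,-0.2,0,0,0],[0,0,-0.4,0,0,0],[0,0,-0.4,0,0,0],[0.257,-0.559,-0.4,0,0,0.022],[0.257,-0.559,-0.4,0,0,0.022],[0.257,-0.559,-0.4,0,0,0.022],[0.257,-0.559,-0.4,0,0,0.022],[0.257,-0.559,-0.4,0,0,0.022],[0.257,-0.559,-0.4,0,0,0.022]]'; python3 - <<'E'
from h import *
s=snap("scene","s2"); crop(s,230,90,450,290,3.6,"s2c"); st=r.sense(); print(st["tool_pos"],st["finger_gap"], w2b(st["tool_pos"]))
a=b2w([28,70,0]);print(delta([a[0],a[1],133],down(184.28)))
E
```

```text
time: 3.65
tool_pos: [581.4, 145.8, 174.8]
tcp_rot: [180.0, 0.0, -175.8]
ft_force: [-0.3, 0.3, -1.4]
finger_gap: 18.8
[581.45810685 146.18028614 174.80656842] 19.38869386392209 [ 27.94922628  71.19295722 174.80656842]
[-0.0002, -0.0049, 0.1672, 0.0002, 0.0001, -0.0]
```

View pics/s2c.png

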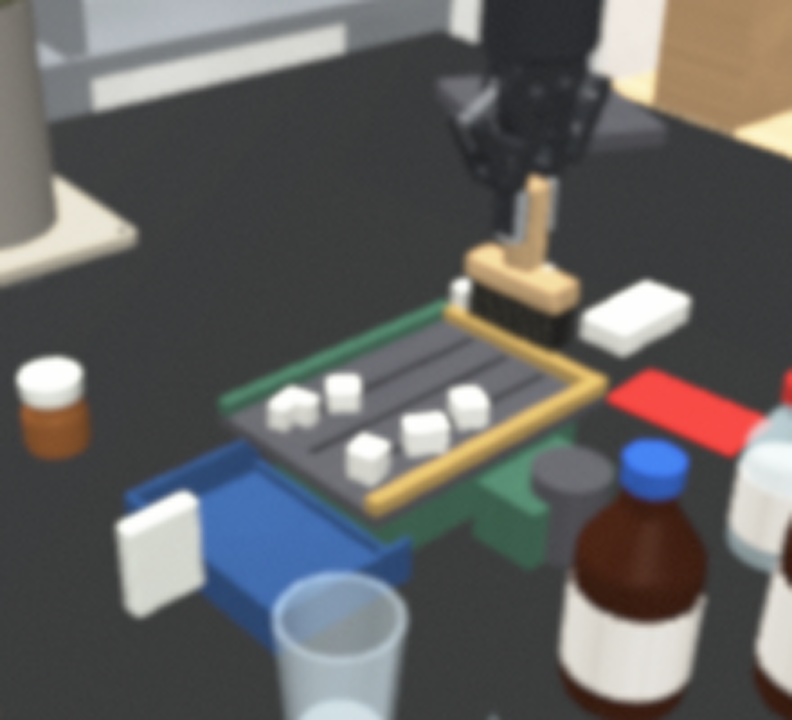

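```bash
python3 -m jog '[[0,-0.004,0.1,0,0,0],[0,-0.004,0.165,0,0,0],[0,-0.004,0.17,0,0,0],[0,-0.004,0.17,0,0,0]]'; python3 -m jog '[[0,0,0.004,0,0,0],[0,0,0.008,0,0,0],[0,0,0.008,0,0,0]]'
```

```text
time: 4.1
tool_pos: [580.7, 144.9, 131.2]
tcp_rot: [-180.0, -0.1, -175.7]
ft_force: [-0.2, -0.9, -2.4]
finger_gap: 19.1
time: 4.4
tool_pos: [581.2, 144.2, 130.2]
tcp_rot: [-180.0, -0.0, -175.8]
ft_force: [0.5, -0.7, -1.6]
finger_gap: 19.1
```

```bash
python3 -m jog '[[0,-0.04,0,0,0,0],[0,-0.1,0,0,0,0],[0,-0.16,0,0,0,0],[0,-0.22,0,0,0,0],[0,-0.28,0,0,0,0],[0,-0.34,0,0,0,0],[0,-0.40,0,0,0,0],[0,-0.46,0,0,0,0],[0,-0.52,0,0,0,0],[0,-0.58,0,0,0,0]]'; python3 -m jog '[[0,-0.06,0,0,0,0],[0,-0.12,0,0,0,0],[0,-0.18,0,0,0,0],[0,-0.22,0,0,0,0],[0,-0.22,0,0,0,0]]';  python3 - <<'E'
from h import *
s=snap("scene"); crop(s,230,90,450,290,3.6,"s3c"); st=r.sense(); print(st["tool_pos"],st["finger_gap"], w2b(st["tool_pos"]))
s=snap("top"); crop(s,180,140,380,290,4,"t3c")
E
```

```text
time: 5.4
tool_pos: [592.0, -1.7, 130.3]
tcp_rot: [-180.0, -0.0, -175.8]
ft_force: [0.1, 0.3, -0.9]
finger_gap: 19.3
time: 5.9
tool_pos: [596.1, -56.9, 130.3]
tcp_rot: [-180.0, -0.0, -175.9]
ft_force: [0.6, 0.1, -2.0]
finger_gap: 19.2
[596.02550306 -55.99118737 130.25950792] 19.389597335807302 [  27.38781133 -131.50188373  130.25950792]
```

View pics/s3c.png

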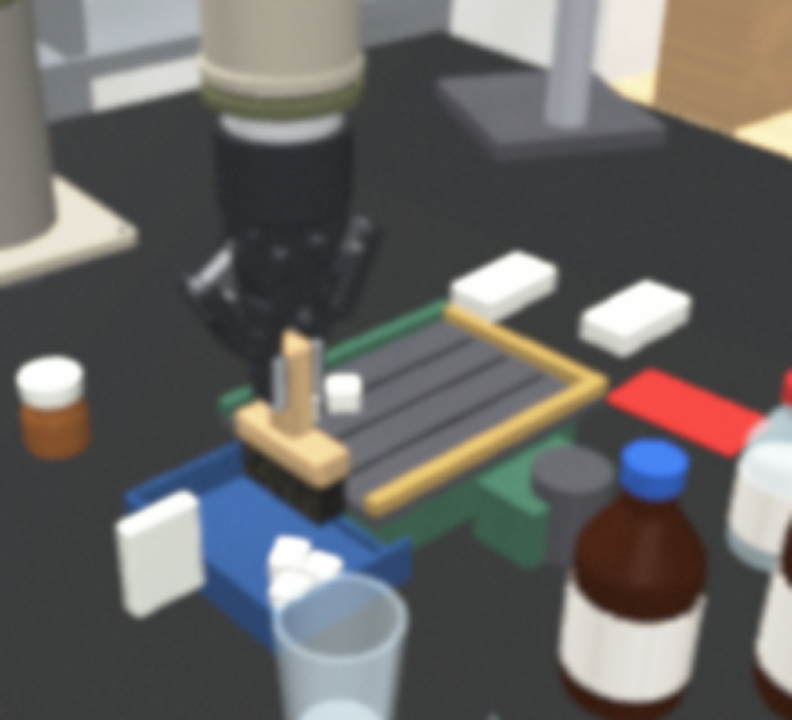

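View pics/t3c.png

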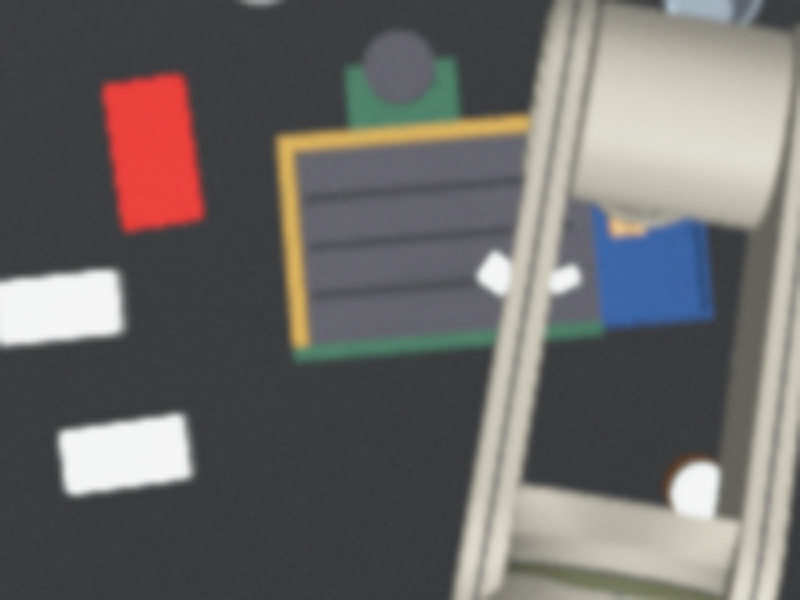

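```bash
python3 -m jog '[[0,0,-0.18,0,0,0],[0,0,-0.18,0,0,0],[0.22,0.2,-0.18,0,0,0],[0.22,0.4,-0.18,0,0,0],[0.22,0.6,-0.18,0,0,0],[0.22,0.77,-0.18,0,0,0],[0.22,0.77,-0.18,0,0,0],[0.22,0.77,-0.08,0,0,0],[0.22,0.77,-0.002,0,0,0],[0.22,0.77,0,0,0,0]]'; python3 -m jog '[[0,0,0,0,0,0],[0,0,0.002,0,0,0]]'; python3 - <<'E'
from h import *
s=snap("scene"); crop(s,230,90,450,290,3.6,"s4c"); st=r.sense(); print(st["tool_pos"],st["finger_gap"], w2b(st["tool_pos"]))
E
```

```text
time: 7.0
tool_pos: [526.8, 133.0, 129.4]
tcp_rot: [-180.0, 0.0, -175.7]
ft_force: [-0.6, -0.4, -1.0]
finger_gap: 19.5
time: 7.2
tool_pos: [527.1, 132.6, 130.1]
tcp_rot: [180.0, 0.0, -175.8]
ft_force: [0.2, 0.6, -1.4]
finger_gap: 19.3
[527.07115002 132.54247826 130.02311104] 19.110930019808706 [-27.30385699  61.65211518 130.02311104]
```

View pics/s4c.png

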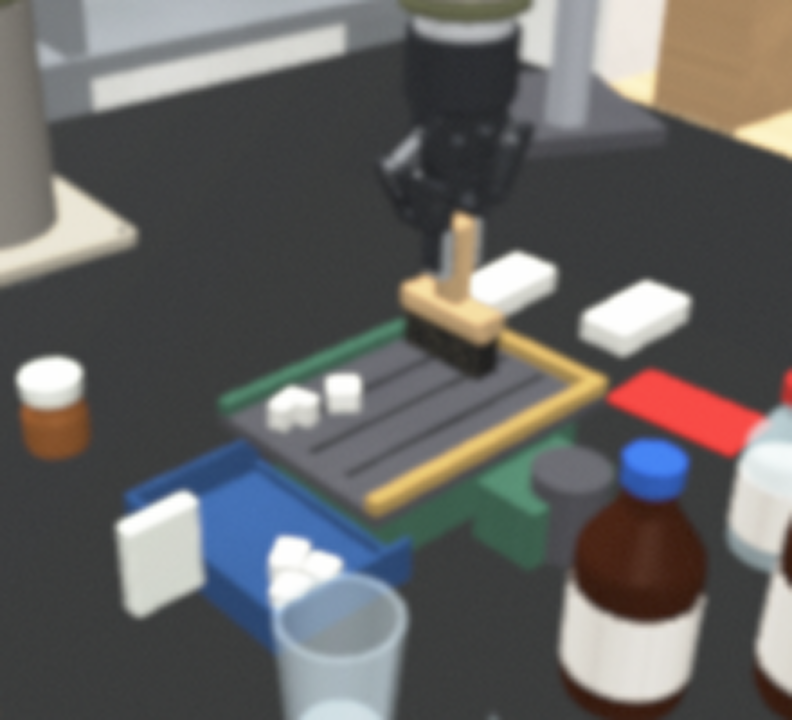

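Three pieces are in the pan (about 300,575); the rest sit in the near lane (270–345, 390–410). Second pass.

```bash
python3 -m jog '[[0,-0.04,0,0,0,0],[0,-0.1,0,0,0,0],[0,-0.16,0,0,0,0],[0,-0.22,0,0,0,0],[0,-0.28,0,0,0,0],[0,-0.34,0,0,0,0],[0,-0.40,0,0,0,0],[0,-0.46,0,0,0,0],[0,-0.52,0,0,0,0],[0,-0.58,0,0,0,0]]'; python3 -m jog '[[0,-0.06,0,0,0,0],[0,-0.12,0,0,0,0],[0,-0.18,0,0,0,0],[0,-0.2,0,0,0,0],[0,-0.2,0,0,0,0],[0,-0.2,-0.18,0,0,0],[0,-0.2,-0.18,0,0,0]]';  python3 - <<'E'
from h import *
s=snap("scene"); crop(s,230,90,450,290,3.6,"s5c"); st=r.sense(); print(st["tool_pos"],st["finger_gap"], w2b(st["tool_pos"]))
E
```

```text
time: 8.25
tool_pos: [537.7, -13.3, 129.8]
tcp_rot: [180.0, -0.0, -175.8]
ft_force: [-0.3, 0.1, -1.5]
finger_gap: 19.4
time: 8.95
tool_pos: [544.4, -61.9, 180.7]
tcp_rot: [-179.9, 0.5, -175.7]
ft_force: [2.0, -1.1, -0.2]
finger_gap: 19.4
[543.64616544 -61.74190011 178.5011802 ] 19.073463082867367 [ -25.27463253 -133.32745571  178.5011802 ]
```

View pics/s5c.png

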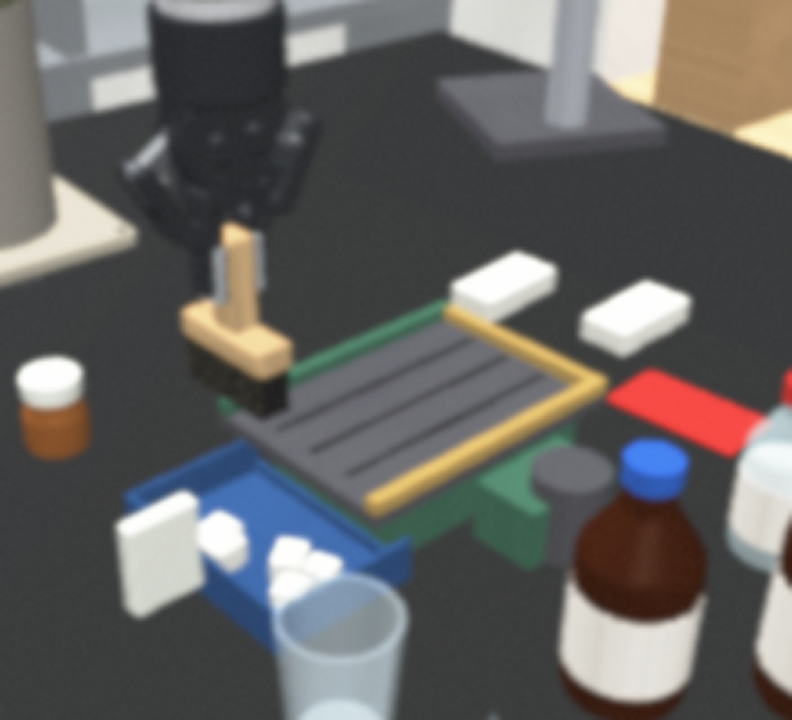

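```bash
python3 - <<'E'
from h import *
print(delta([590,150,185],down(186)))
E
```

```text
[-0.2481, 0.8308, -0.0257, -0.0005, 0.002, -0.0096]
```

```bash
python3 -m jog '[[-0.248,0.83,-0.025,0,0.001,-0.009],[-0.248,0.83,-0.025,0,0.001,-0.009],[-0.248,0.83,-0.025,0,0.001,-0.009],[-0.248,0.83,-0.025,0,0.001,-0.009],[-0.248,0.83,-0.025,0,0.001,-0.009],[-0.248,0.83,-0.025,0,0.001,-0.009],[-0.248,0.83,-0.025,0,0.001,-0.009]]'; python3 - <<'E'
from h import *
s=snap("top"); crop(s,180,140,380,290,4,"t6c"); np.save("t6.npy",s,allow_pickle=True)
print(delta([625.5,292.6,185],down(188.1)))
E
```

```text
time: 9.7
tool_pos: [587.2, 149.6, 180.1]
tcp_rot: [-180.0, -0.3, -174.1]
ft_force: [0.4, -0.3, -2.0]
finger_gap: 19.0
[-0.2105, 0.5566, -0.0201, -0.0002, -0.0014, -0.0125]
```

View pics/t6c.png

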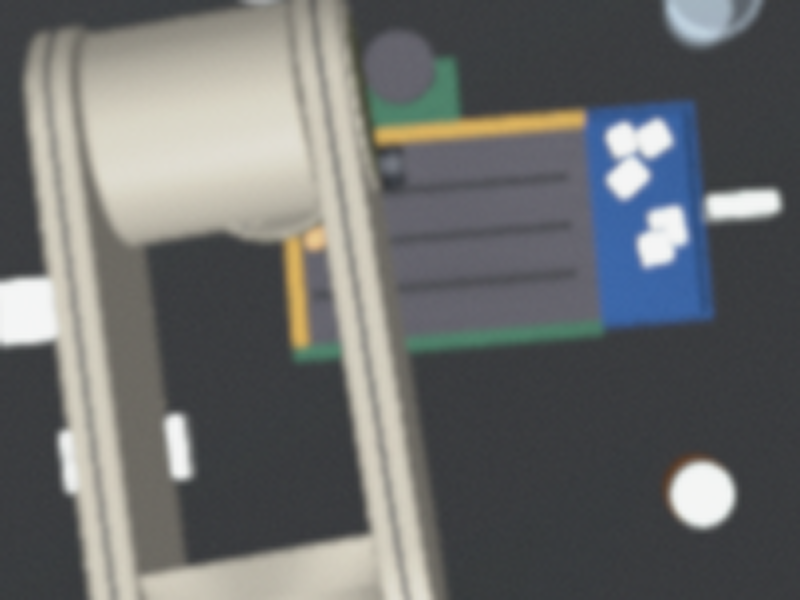

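```bash
python3 - <<'E'
from h import *
s0=np.load("top0.npy",allow_pickle=True).item(); s=np.load("t6.npy",allow_pickle=True).item()
for n,q in (("a",s0),("b",s)):
    g=cv2.cvtColor(q["pixels"],cv2.COLOR_RGB2HSV); m=((g[...,2]>190)&(g[...,1]<60)).astype(np.uint8)[160:225,258:357]
    nn,l,st,c=cv2.connectedComponentsWithStats(m); print(n,st[1:,4],(c[1:]+[258,160]).round(1).tolist())
crop(s0,310,195,335,225,20,"heart"); crop(s,325,160,362,225,9,"panz")
E
```

```text
a [66 57 66 67 66] [[300.0, 181.5], [317.4, 180.8], [284.1, 184.7], [304.0, 207.9], [318.3, 208.8]]
b [223 229 198 134] [[262.5, 193.7], [268.7, 191.9], [338.3, 178.2], [345.0, 198.7]]
```

View pics/heart.png

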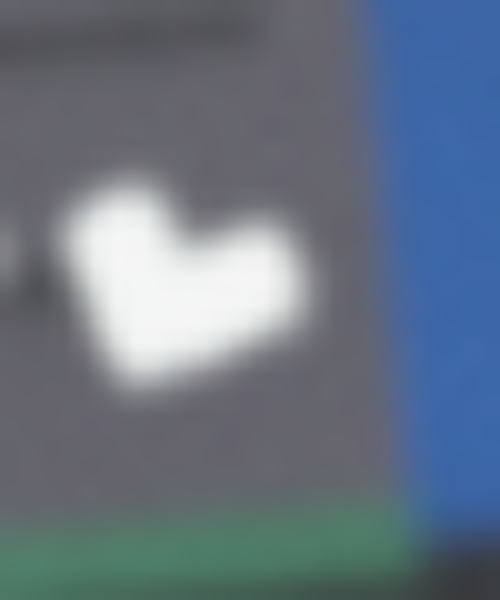

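View pics/panz.png

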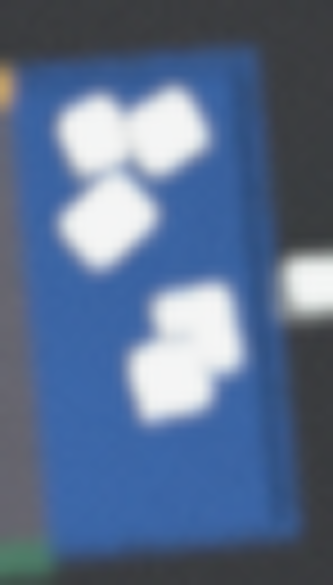

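```bash
python3 -m jog '[[-0.21,0.557,-0.01,0,-0.001,-0.0125],[-0.21,0.557,-0.01,0,-0.001,-0.0125],[-0.21,0.557,-0.01,0,-0.001,-0.0125],[-0.21,0.557,-0.01,0,-0.001,-0.0125],[-0.21,0.557,-0.01,0,-0.001,-0.0125],[-0.21,0.557,-0.01,0,-0.001,-0.0125]]'; python3 - <<'E'
from h import *
s=snap("wrist");s=snap("wrist");print(delta([625.5,292.6,76.5],down(188.1))); print(r.sense()["tool_pos"])
E
```

```text
time: 10.35
tool_pos: [626.0, 291.5, 183.1]
tcp_rot: [-180.0, -0.0, -172.0]
ft_force: [0.2, -0.4, -1.9]
finger_gap: 19.3
[0.0021, 0.0046, 0.4288, -0.0001, 0.0, -0.0007]
[626.1517473  291.54816105 183.70477437]
```

```bash
python3 -m jog '[[0.001,0.003,0.2,0,0,0],[0.001,0.003,0.35,0,0,0],[0.001,0.003,0.4,0,0,0],[0.001,0.003,0.42,0,0,0],[0.001,0.003,0.425,0,0,0],[0.001,0.003,0.428,0,0,0],[0.001,0.003,0.428,0,0,0]]'
```

```text
time: 11.15
tool_pos: [627.0, 294.7, 79.0]
tcp_rot: [179.9, 0.2, -171.9]
ft_force: [-0.3, 0.6, -1.6]
finger_gap: 19.3
```

```bash
python3 -m jog '[[0,0,0.003,0,0,0],[0,0,0.006,0,0,0],[0,0,0.009,0,0,0],[0,0,0.009,0,0,0]]';python3 -m jog '[[0,0,0.003,0,0,0],[0,0,0.006,0,0,0],[0,0,0.006,0,0,0]]'
```

```text
time: 11.55
tool_pos: [625.4, 294.2, 74.0]
tcp_rot: [180.0, -0.0, -171.9]
ft_force: [0.2, 0.4, -1.5]
finger_gap: 19.1
time: 11.85
tool_pos: [625.8, 294.4, 73.9]
tcp_rot: [180.0, 0.0, -171.9]
ft_force: [-4.1, -0.9, 5.6]
finger_gap: 19.2
```

```bash
python3 -m jog '[[0,0,0,0,0,0],[0,0,0,0,0,0],[0,0,0,0,0,0],[0,0,0,0,0,0],[0,0,-0.2,0,0,0],[0,0,-0.4,0,0,0],[0,0,-0.5,0,0,0],[0,0,-0.5,0,0,0],[0,0,-0.5,0,0,0]]' 1; python3 - <<'E'
from h import *
s=snap("wrist"); s=snap("wrist","w7"); np.save("w7.npy",s,allow_pickle=True); crop(s,270,110,360,235,5,"w7c"); print(r.sense()["joint_pos"].round(1),r.sense()["tool_pos"])
hsv=cv2.cvtColor(s["pixels"],cv2.COLOR_RGB2HSV).astype(int); H,S,V=hsv[...,0],hsv[...,1],hsv[...,2]
m=(((H<6)|(H>174))&(S>150)&(V>90)); m[:100]=0; m[245:]=0;m[:,:250]=0;m[:,380:]=0
ys,xs=np.where(m); q=cv2.minAreaRect(np.c_[xs,ys].astype(np.float32)); w=onz(s,cv2.boxPoints(q),5); print("pad",w[:,:2].round(1).tolist(),w.mean(0))
E
```

```text
time: 12.75
tool_pos: [626.0, 294.4, 198.5]
tcp_rot: [180.0, 0.1, -171.9]
ft_force: [0.3, 0.2, -1.5]
finger_gap: 85.5
[ 20.9  22.5  71.3   0.   86.3 -77.2] [624.62912619 293.83617286 195.58796056]
pad [[577.7, 256.4], [569.5, 314.6], [677.5, 332.8], [686.6, 268.6]] [627.84781136 293.10861805   5.        ]
```

View pics/w7c.png

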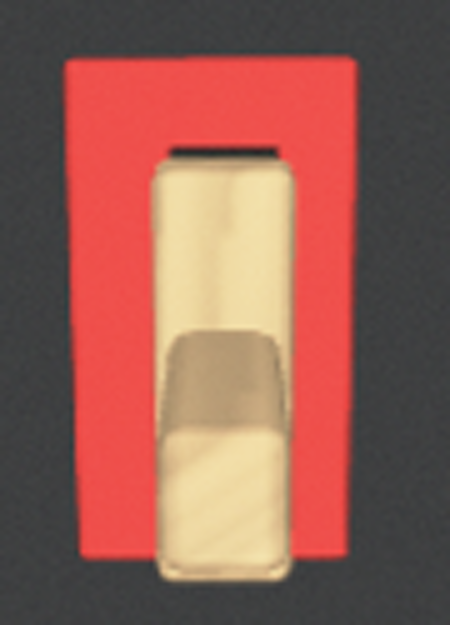

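```bash
python3 - <<'E'
from h import *
s=np.load("w7.npy",allow_pickle=True).item(); s1=np.load("w1.npy",allow_pickle=True).item()
def P(cx,cy): return [270+cx/5-.4,110+cy/5-.4]
yaw=R.from_euler('z',8.1,degrees=True)
for nm,q,pts in (("before",s1,[(201,148,20),(205,155,53),(208,487,115),(212,62,5),(212,554,5)]),("after",s,[(224,150,20),(224,160,53),(226,500,115),(211,60,5),(213,557,5)])):
    for a,b,z in pts:
        w=onz(q,[P(a,b)],z)[0]; print(nm,z,w.round(1),"pad frame",yaw.inv().apply(w-[628,292.8,0]).round(1))
E
```

```text
before 20 [589.5 285.4  20. ] pad frame [-39.2  -1.9  20. ]
before 53 [585.7 286.   53. ] pad frame [-42.9  -0.8  53. ]
before 115 [625.4 292.5 115. ] pad frame [-2.60e+00  1.00e-01  1.15e+02]
before 5 [574.  285.3   5. ] pad frame [-54.6   0.2   5. ]
before 5 [681.8 300.6   5. ] pad frame [54.3  0.1  5. ]
after 20 [589.7 290.2  20. ] pad frame [-38.3   2.9  20. ]
after 53 [586.6 289.7  53. ] pad frame [-41.5   2.8  53. ]
after 115 [626.8 295.7 115. ] pad frame [ -0.8   3.  115. ]
after 5 [574.3 285.4   5. ] pad frame [-54.2   0.3   5. ]
after 5 [682.  300.9   5. ] pad frame [54.6  0.4  5. ]
```

```bash
python3 - <<'E'
from h import *
s=np.load("t6.npy",allow_pickle=True).item()
g=cv2.cvtColor(s["pixels"],cv2.COLOR_RGB2HSV); m=((g[...,2]>150)&(g[...,1]<70)).astype(np.uint8); m[:180]=0;m[200:]=0;m[:,:356]=0;m[:,380:]=0
ys,xs=np.where(m); q=cv2.minAreaRect(np.c_[xs,ys].astype(np.float32)); print(q,len(xs)); w=onz(s,cv2.boxPoints(q),75); c=w.mean(0)
print(w[:,:2].round(1).tolist(),c, w2b(c))
# back wall outer top corners
B=onz(s,[[180+693/4,140+102/4],[180+713/4,140+319/4]],32); print(B.round(1), [w2b(b).round(1).tolist() for b in B], np.degrees(np.arctan2(*(B[0]-B[1])[[1,0]])))
a=[587,-143,230]
print(delta([590,50,230],down(140)), delta([581,-149,150],down(94.5)))
E
```

```text
((365.0247802734375, 190.74752807617188), (6.666749477386475, 18.408187866210938), 84.2894058227539) 122
[[585.3, -116.2], [590.1, -168.7], [571.1, -170.3], [566.4, -117.8]] [ 578.20429859 -143.24321207   75.        ] [   3.10463148 -217.18057606   75.        ]
[[ 656.2 -115.4   32. ]
 [ 495.4 -127.6   32. ]] [[83.0, -195.2, 32.0], [-78.3, -195.4, 32.0]] 4.329444563155591
[0.2749, -0.9462, -0.1363, -0.0006, -0.0008, 0.2672] [0.4217, -1.729, 0.1846, -0.0009, -0.0006, 0.52]
```

```bash
python3 -m jog '[[0.275,-0.946,-0.136,0,0,0.267],[0.275,-0.946,-0.136,0,0,0.267],[0.275,-0.946,-0.136,0,0,0.267],[0.275,-0.946,-0.136,0,0,0.267],[0.275,-0.946,-0.136,0,0,0.267],[0.275,-0.946,-0.136,0,0,0.267],[0.275,-0.946,-0.136,0,0,0.267]]'; python3 - <<'E'
from h import *
print(r.sense()["joint_pos"].round(1),delta([578.5,-148,200],down(94.5)))
E
```

```text
time: 13.55
tool_pos: [590.0, 48.8, 230.0]
tcp_rot: [-179.9, -0.1, 139.8]
ft_force: [0.0, 0.4, -0.2]
finger_gap: 85.0
[ -0.2   6.4  86.6   0.   87.2 -50. ] [-0.4734, -0.6307, 0.1198, -0.0007, -0.0005, 0.2517]
```

```bash
python3 -m jog '[[-0.473,-0.631,0.12,0,0,0.252],[-0.473,-0.631,0.12,0,0,0.252],[-0.473,-0.631,0.12,0,0,0.252],[-0.473,-0.631,0.12,0,0,0.252],[-0.473,-0.631,0.12,0,0,0.252],[-0.473,-0.631,0.12,0,0,0.252],[-0.473,-0.631,0.12,0,0,0.252]]'; python3 - <<'E'
from h import *
print(r.sense()["joint_pos"].round(1))
s=snap("wrist","w8"); np.save("w8.npy",s,allow_pickle=True)
print(delta([578.5,-148,200],down(94.5)))
E
```

```text
time: 14.25
tool_pos: [579.6, -145.6, 199.7]
tcp_rot: [-179.9, -0.1, 94.8]
ft_force: [-0.1, 0.5, 0.3]
finger_gap: 85.4
[-19.    8.2  87.8   0.   84.2 -23.9]
[-0.0098, -0.006, 0.0001, -0.0007, -0.0004, 0.0024]
```

View pics/w8.png

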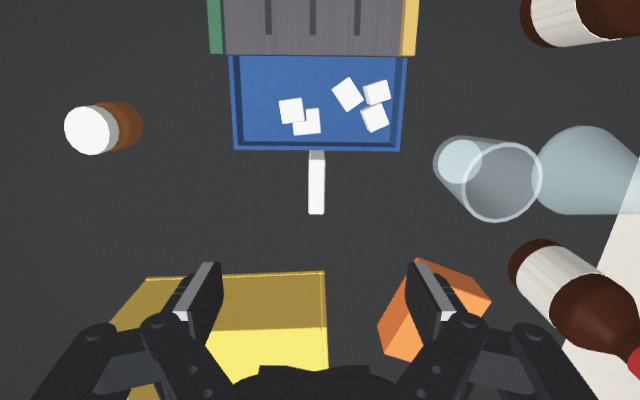

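```bash
python3 - <<'E'
from h import *
s=np.load("w8.npy",allow_pickle=True).item()
crop(s,280,130,350,225,6,"w8c")
g=cv2.cvtColor(s["pixels"],cv2.COLOR_RGB2HSV); m=((g[...,2]>200)&(g[...,1]<40)).astype(np.uint8); m[:150]=0;m[216:]=0;m[:,:300]=0;m[:,335:]=0
ys,xs=np.where(m); q=cv2.minAreaRect(np.c_[xs,ys].astype(np.float32)); w=onz(s,cv2.boxPoints(q),75); print(q,w.round(1).tolist(),w.mean(0))
print(onz(s,[[234,150],[400,151]],32))
E
```

```text
((316.5, 186.0), (54.0, 15.0), 90.0) [[572.7, -118.4, 75.0], [585.3, -117.4, 75.0], [589.8, -165.8, 75.0], [576.6, -166.9, 75.0]] [ 581.11435106 -142.11240072   75.        ]
[[ 499.55905362 -124.64824337   32.        ]
 [ 660.0176688  -112.05829398   32.        ]]
```

View pics/w8c.png

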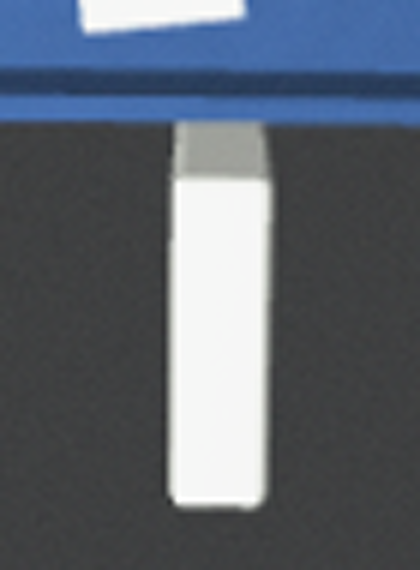

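```bash
python3 -m jog '[[-0.008,0,0.2,0,0,0.002],[-0.008,0,0.4,0,0,0.002],[-0.008,0,0.6,0,0,0.002],[-0.008,0,0.65,0,0,0.002],[-0.008,0,0.65,0,0,0.002],[-0.008,0,0.65,0,0,0.002]]'; python3 -m jog '[[0,0,0,0,0,0],[0,0,0,0,0,0],[0,0,0,0,0,0],[0,0,0,0,0,0],[0,0,0,0,0,0],[0,0,0,0,0,0],[0,0,0,0,0,0]]' 0 100; python3 - <<'E'
from h import *
print(r.sense())
E
```

```text
time: 14.9
tool_pos: [582.0, -148.5, 41.4]
tcp_rot: [179.9, 0.1, 94.4]
ft_force: [1.1, -0.5, 0.5]
finger_gap: 85.7
time: 15.6
tool_pos: [580.7, -148.7, 39.7]
tcp_rot: [179.9, 0.0, 94.3]
ft_force: [-0.8, -0.8, 5.7]
finger_gap: 12.7
{'time': 15.6, 'joint_pos': array([-1.92644980e+01,  1.70183594e+01,  9.52251191e+01, -2.43391358e-03,
        6.76980848e+01, -2.35823551e+01]), 'qd': array([ 0.01862658,  0.04618672,  0.00950045, -0.03088858,  0.03510129,
       -0.02926708]), 'joint_efforts': array([ 6.30647019e-01, -5.67941308e+01, -4.20492411e+01,  2.46405378e-01,
       -1.13686973e-01, -4.49880003e-02]), 'tool_pos': array([ 580.74148303, -148.74710924,   39.73588393]), 'tcp_rot': array([1.79947345e+02, 2.54432167e-02, 9.43187679e+01]), 'ft_force': array([-0.82161556, -0.76898074,  5.73373424]), 'wrist_torque': array([-0.07729779,  0.11756111, -0.07174774]), 'finger_gap': 12.69905917250469}
```

```bash
python3 -m jog '[[0,0,-0.025,0,0,0],[0,0,-0.025,0,0,0],[-0.04,0,-0.025,0,0,0],[-0.1,0,-0.025,0,0,0],[-0.16,0,-0.025,0,0,0],[-0.19,0,-0.03,0,0,0],[-0.19,0,-0.06,0,0,0],[-0.19,0,-0.16,0,0,0],[-0.19,0,-0.26,0,0,0]]'; python3 -m jog '[[0,0,-0.1,0,0,0],[0,0,-0.2,0,0,0],[0,0,-0.3,0,0,0],[0,0,-0.4,0,0,0],[0,0,-0.5,0,0,0],[0,0,-0.55,0,0,0],[0,0,-0.55,0,0,0]]'; python3 - <<'E'
from h import *
s=snap("scene","s9"); s=np.load("top0.npy",allow_pickle=True).item(); crop(s,390,160,500,270,6,"bin")
s=snap("wrist","w9")
E
```

```text
time: 16.5
tool_pos: [583.1, -195.5, 104.3]
tcp_rot: [-179.9, -0.1, 94.3]
ft_force: [0.4, -0.6, -2.3]
finger_gap: 12.8
time: 17.2
tool_pos: [585.0, -196.2, 244.5]
tcp_rot: [179.8, 0.1, 94.3]
ft_force: [0.6, -0.4, -2.0]
finger_gap: 12.8
```

View pics/s9.png

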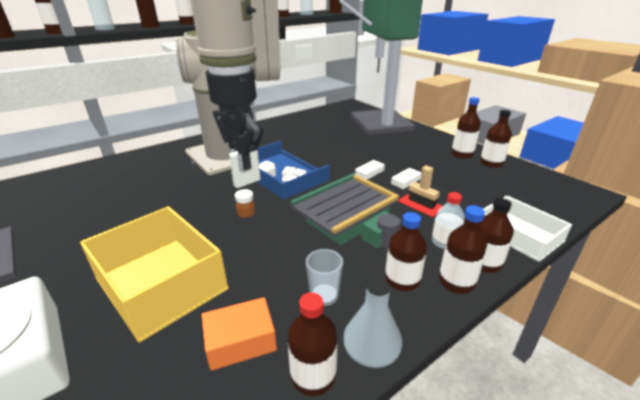

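View pics/bin.png

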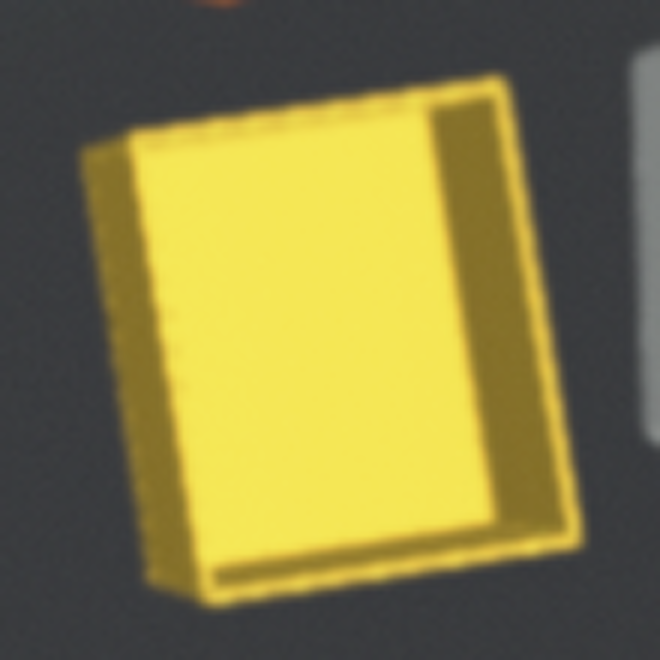

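View pics/w9.png

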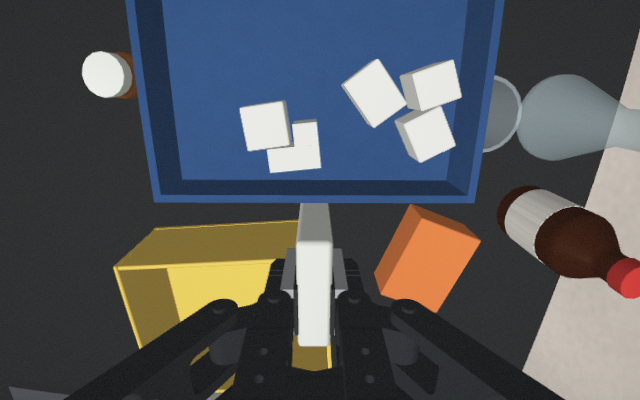

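```bash
python3 - <<'E'
from h import *
s=np.load("top0.npy",allow_pickle=True).item()
c=np.array([[133,132],[503,78],[580,548],[208,603]])/6+[389.6,159.6]
w=onz(s,c,100); print(w.round(1).tolist(),w.mean(0)); print([np.linalg.norm(w[i]-w[i-1]).round(1) for i in range(4)], np.degrees(np.arctan2(*(w[0]-w[3])[[1,0]])))
st=r.sense(); print(st["joint_pos"].round(1),st["tool_pos"])
E
```

```text
[[601.1, -271.9, 100.0], [625.0, -448.3, 100.0], [404.3, -478.1, 100.0], [381.6, -302.0, 100.0]] [ 503.00233303 -375.07865711  100.        ]
[np.float64(221.5), np.float64(178.0), np.float64(222.7), np.float64(177.5)] 7.804528415943721
[-23.3   9.7  81.8   0.   88.5 -27.6] [ 583.62123341 -195.64626291  240.75056815]
```

```bash
python3 -m jog '[[0,0,-0.02,0,-0.02,0],[0,0,-0.05,0,-0.03,0],[0,0,-0.05,0,-0.03,0]]'; python3 - <<'E'
from h import *
st=r.sense(); q=st["joint_pos"]; print(q.round(2),st["tcp_rot"].round(2))
def M(q,s): 
    e=lambda a,v:R.from_euler(a,v,degrees=True)
    return e('z',q[0])*e('y',q[1]+q[2])*e('z',s*q[3])*e('y',q[4])*e('z',q[5])
Rm=R.from_euler('xyz',st["tcp_rot"],degrees=True)
for s in (1,-1): print(s,(M(q,s).inv()*Rm).as_euler('xyz',degrees=True).round(2))
E
```

```text
time: 17.6
tool_pos: [583.9, -194.8, 254.1]
tcp_rot: [-180.0, 5.4, 94.4]
ft_force: [0.8, 0.4, -2.9]
finger_gap: 13.0
[-20.3    7.5   83.04  -4.92  87.22 -24.58] [-179.99    5.4    94.42]
1 [ 0.  0. 90.]
-1 [ 4.16 -8.91 89.2 ]
```

```bash
cat > kin.py <<'E'
from h import *
from scipy.optimize import least_squares
D=[([61.799,7.471,85.268,0,87.261,-4.893],(237.383,551.049,231.292)),([37.3,9.2,85.5,0,85.3,-60.5],(450.2,407.6,210.7)),([20.8,22.3,71.2,0,86.6,-77.3],(625.2,292.3,199.9)),
([-.2,6.4,86.6,0,87.2,-50],(590,48.8,230)),([-19,8.2,87.8,0,84.2,-23.9],(579.6,-145.6,199.7)),([-19.26,17.02,95.23,0,67.7,-23.58],(580.7,-148.7,39.7)),([20.9,22.5,71.3,0,86.3,-77.2],(625.3,294.1,197)),
([-20.3,7.5,83.04,-4.92,87.22,-24.58],(583.9,-194.8,254.1))]
e=lambda a,v:R.from_euler(a,v,degrees=True)
def fk(q,k):
    a1,d1,a2,a3,d4,L,dy=k; q=np.asarray(q,float)
    p=q[1]+q[2]
    A=e('z',q[0]); B=A*e('y',p)
    P=A.apply([a1,dy,d1])+(A*e('y',q[1])).apply([0,0,a2])+B.apply([a3,0,d4])
    T=B*e('z',q[3])*e('y',q[4])*e('z',q[5])*e('z',90)
    return P+T.apply([0,0,L]),T
def res(k): return np.concatenate([fk(q,k)[0]-p for q,p in D]+[(np.array(k)-K0)*[.02,.02,.02,.05,.02,.02,.02]])
K0=np.array([0,300,450,0,450,250,50.])
E
python3 - <<'E'
from kin import *
f=least_squares(res,K0); print(f.x.round(1)); print(f.fun[:-7].reshape(-1,3).round(1))
st=r.sense(); print(st["tool_pos"])
E
```

```text
[-2.000e-01  3.114e+02  3.690e+02  6.040e+01  5.536e+02  3.591e+02
  5.120e+01]
[[ 0.1  0.   0.2]
 [ 0.6  0.1  0.4]
 [-0.1 -0.1 -0.1]
 [-0.4  0.3 -0.1]
 [ 0.1  0.1  0. ]
 [ 0.4 -0.2  0. ]
 [-0.1 -0.6 -0.6]
 [ 0.   0.5  0.2]]
[ 583.9497656  -194.77061711  254.07943297]
```

```bash
cat >> kin.py <<'E'
LO=np.array([-169.43,-51.17,1.28,-76.62,0,-152.29])+1; HI=np.array([169.43,129.36,143.12,256.62,156.53,152.29])-1
K=least_squares(res,K0).x
def ik(p,T,q0):
    def f(q):
        P,TT=fk(q,K); return np.r_[(P-p)/5,(T.inv()*TT).as_rotvec()*20]
    s=least_squares(f,np.clip(q0,LO+.01,HI-.01),bounds=(LO,HI)); return s.x,np.abs(s.fun).max()
def panpose(h,th,mouth,tcp_in_pan=(0,-88,39)):
    Rp=e('z',h+90)*e('x',-th); T=Rp*e('z',90)*e('x',180)
    return mouth+Rp.apply(np.array(tcp_in_pan)-np.array([0,55,12])),T
E
python3 - <<'E'
from kin import *
st=r.sense(); q0=st["joint_pos"]
for h in range(-170,100,15):
  for zm in (170,230):
    m=np.array([503,-375,zm]); q=q0; best=None
    for th in range(0,131,10):
        p,T=panpose(h,th,m); q,er=ik(p,T,q)
        if er>.3: break
        best=(th,q.round(0).tolist())
    if best: print(h,zm,best)
E
```

```text
-170 170 (80, [-23.0, 73.0, 16.0, -75.0, 146.0, 12.0])
-170 230 (70, [-25.0, 59.0, 26.0, -64.0, 143.0, 18.0])
-155 170 (80, [-19.0, 58.0, 39.0, -69.0, 133.0, 20.0])
-155 230 (80, [-19.0, 55.0, 37.0, -73.0, 135.0, 14.0])
-140 170 (80, [-14.0, 46.0, 58.0, -69.0, 121.0, 23.0])
-140 230 (80, [-14.0, 43.0, 56.0, -72.0, 123.0, 17.0])
-125 170 (80, [-11.0, 34.0, 75.0, -72.0, 109.0, 24.0])
-125 230 (80, [-11.0, 30.0, 73.0, -74.0, 110.0, 19.0])
-110 170 (80, [-9.0, 22.0, 91.0, -76.0, 96.0, 25.0])
-110 230 (70, [-12.0, 13.0, 89.0, -69.0, 93.0, 14.0])
-95 170 (70, [-12.0, 5.0, 105.0, -73.0, 77.0, 16.0])
-95 230 (70, [-12.0, 1.0, 102.0, -72.0, 79.0, 10.0])
-80 170 (60, [-20.0, -8.0, 112.0, -63.0, 57.0, -3.0])
-80 230 (70, [-15.0, -12.0, 114.0, -74.0, 63.0, 4.0])
-65 170 (60, [-26.0, -18.0, 120.0, -57.0, 40.0, -18.0])
-65 230 (70, [-21.0, -25.0, 125.0, -71.0, 43.0, -8.0])
-50 170 (70, [-33.0, -33.0, 136.0, -65.0, 18.0, -20.0])
-50 230 (70, [-33.0, -36.0, 132.0, -47.0, 22.0, -39.0])
-35 170 (70, [-48.0, -37.0, 138.0, 54.0, 15.0, -148.0])
-35 230 (70, [-48.0, -40.0, 134.0, 36.0, 20.0, -129.0])
-20 170 (50, [-51.0, -17.0, 115.0, 36.0, 42.0, -139.0])
-20 230 (60, [-56.0, -27.0, 121.0, 48.0, 43.0, -149.0])
-5 170 (40, [-51.0, -5.0, 101.0, 33.0, 58.0, -147.0])
-5 230 (40, [-51.0, -6.0, 96.0, 31.0, 63.0, -143.0])
10 170 (30, [-46.0, 5.0, 89.0, 26.0, 70.0, -151.0])
10 230 (30, [-47.0, 4.0, 84.0, 26.0, 76.0, -150.0])
25 170 (10, [-36.0, 18.0, 75.0, 9.0, 82.0, -151.0])
25 230 (10, [-36.0, 17.0, 70.0, 9.0, 88.0, -150.0])
```

```bash
cat >> kin.py <<'E'
def panpose2(h,th,mouth,al,g=(0,-88,55),ref=(0,55,12)):
    a=np.radians(al); tip=np.array(g)+19*np.array([0,np.sin(a),-np.cos(a)])
    Rp=e('z',h+90)*e('x',-th); T=Rp*e('x',al)*e('z',90)*e('x',180)
    return np.asarray(mouth)+Rp.apply(tip-np.array(ref)),T
E
python3 - <<'E'
from kin import *
q0=r.sense()["joint_pos"]
for al in (30,40):
  p,T=panpose2(-85.7,0,[580.7-3,-148.7+6+0,0],al,ref=(0,-82,0)); q,er=ik(p,T,q0); print("grasp",al,p.round(0),q.round(0),er.round(2))
  qg=q
  for h in range(-155,-84,10):
   for zm in (200,):
    m=np.array([503,-375,zm]); q=qg; best=None
    for th in range(0,136,5):
        p,T=panpose2(h,th,m,al); q,er=ik(p,T,q)
        if er>.3: break
        if th==0: q_0=q.round(0).tolist()
        best=(th,q.round(0).tolist(),p.round(0).tolist())
    if best: print(al,h,zm,q_0,best)
E
```

```text
grasp 30 [ 577. -139.   39.] [-33.  31.  83.  24.  86. -43.] 0.0
30 -155 200 [-72.0, 2.0, 97.0, 30.0, 86.0, -10.0] (110, [-16.0, 71.0, 17.0, -76.0, 138.0, 10.0], [567.0, -345.0, 316.0])
30 -145 200 [-71.0, 10.0, 88.0, 29.0, 91.0, -18.0] (115, [-12.0, 63.0, 35.0, -76.0, 132.0, 16.0], [569.0, -329.0, 310.0])
30 -135 200 [-69.0, 18.0, 79.0, 27.0, 96.0, -24.0] (115, [-8.0, 52.0, 52.0, -74.0, 124.0, 21.0], [560.0, -318.0, 310.0])
30 -125 200 [-67.0, 26.0, 69.0, 26.0, 101.0, -31.0] (115, [-5.0, 43.0, 67.0, -74.0, 116.0, 24.0], [549.0, -309.0, 310.0])
30 -115 200 [-65.0, 33.0, 59.0, 24.0, 107.0, -36.0] (115, [-2.0, 34.0, 80.0, -76.0, 108.0, 27.0], [537.0, -302.0, 310.0])
30 -105 200 [-62.0, 41.0, 48.0, 22.0, 112.0, -42.0] (110, [-2.0, 21.0, 93.0, -75.0, 98.0, 26.0], [521.0, -307.0, 316.0])
30 -95 200 [-59.0, 49.0, 37.0, 20.0, 118.0, -48.0] (105, [-2.0, 7.0, 105.0, -75.0, 87.0, 22.0], [508.0, -315.0, 322.0])
30 -85 200 [-56.0, 57.0, 24.0, 17.0, 124.0, -54.0] (100, [-5.0, -6.0, 114.0, -73.0, 75.0, 14.0], [499.0, -326.0, 327.0])
grasp 40 [ 577. -137.   40.] [-36.  37.  78.  29.  93. -46.] 0.0

[... 267 characters left out ...]
, 77.0, 35.0, 100.0, -28.0] (125, [-7.0, 56.0, 49.0, -73.0, 125.0, 22.0], [573.0, -305.0, 291.0])
40 -125 200 [-70.0, 31.0, 66.0, 33.0, 106.0, -32.0] (125, [-4.0, 46.0, 64.0, -73.0, 117.0, 26.0], [559.0, -294.0, 291.0])
40 -115 200 [-67.0, 39.0, 54.0, 31.0, 113.0, -37.0] (125, [-1.0, 36.0, 79.0, -75.0, 109.0, 28.0], [545.0, -286.0, 291.0])
40 -105 200 [-64.0, 48.0, 41.0, 29.0, 120.0, -41.0] (120, [0.0, 23.0, 92.0, -74.0, 99.0, 28.0], [526.0, -288.0, 299.0])
40 -95 200 [-61.0, 59.0, 25.0, 27.0, 128.0, -45.0] (115, [0.0, 9.0, 105.0, -74.0, 89.0, 24.0], [510.0, -294.0, 307.0])
40 -85 200 [-57.0, 73.0, 2.0, 27.0, 138.0, -47.0] (110, [-2.0, -5.0, 115.0, -73.0, 77.0, 16.0], [497.0, -304.0, 313.0])
```

```bash
python3 - <<'E'
from kin import *
print(delta([583.7,-196.5,100],down(94.3)),delta([583.9,-196.5,46],down(94.3)))
E
```

```text
[0.0513, -0.0014, 0.6142, -0.0, 0.03, 0.0007] [0.0715, -0.0006, 0.8293, -0.0, 0.03, 0.0007]
```

```bash
python3 -m jog '[[0.005,0,0.04,0,0.02,0],[0.02,0,0.16,0,0.03,0.001],[0.03,0,0.3,0,0.03,0.001],[0.042,0,0.44,0,0.03,0.001],[0.051,0,0.56,0,0.03,0.001],[0.06,0,0.68,0,0.03,0.001],[0.068,0,0.77,0,0.03,0.001],[0.0715,0,0.82,0,0.03,0.001],[0.0715,0,0.825,0,0.03,0.001],[0.0715,0,0.825,0,0.03,0.001]]'; python3 - <<'E'
from kin import *
s=snap("wrist"); s=snap("wrist","w10")
print(r.sense()["tool_pos"],r.sense()["tcp_rot"],delta([580.7,-148.7,46],down(94.3)),delta([580.7,-148.7,39],down(94.3)))
E
```

```text
time: 18.6
tool_pos: [584.3, -197.6, 47.6]
tcp_rot: [180.0, -0.0, 94.1]
ft_force: [0.3, -0.1, -2.4]
finger_gap: 13.0
[ 585.2464359  -197.98222521   48.92658171] [1.79847020e+02 6.13722203e-02 9.41406759e+01] [0.1979, -0.0039, 0.0115, 0.0008, 0.0003, -0.0009] [0.198, -0.004, 0.0395, 0.0008, 0.0003, -0.0009]
```

View pics/w10.png

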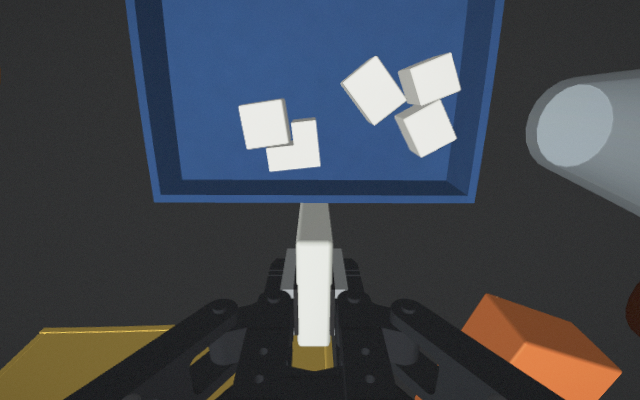

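```bash
python3 -m jog '[[0.06,-0.001,0.005,0,0,0],[0.12,-0.002,0.005,0,0,0],[0.17,-0.003,0.005,0,0,0],[0.196,-0.004,0.008,0,0,0],[0.196,-0.004,0.02,0,0,0],[0.196,-0.004,0.03,0,0,0],[0.196,-0.004,0.034,0,0,0],[0.196,-0.004,0.034,0,0,0]]'
```

```text
time: 19.5
tool_pos: [579.6, -148.7, 39.5]
tcp_rot: [180.0, -0.0, 94.1]
ft_force: [-4.1, 3.4, 7.9]
finger_gap: 12.8
```

```bash
python3 -m jog '[[0,0,0,0,0,0],[0,0,0,0,0,0],[0,0,0,0,0,0],[0,0,0,0,0,0],[0,0,-0.1,0,0,0],[0,0,-0.3,0,0,0],[0,0,-0.3,0,0,0],[0,0,-0.3,0,0,0]]' 1; python3 - <<'E'
from kin import *
p,T=panpose2(-85.9,0,[573.4,-62.4,0],35,ref=(0,0,0)); print(p)
t=T.apply([0,0,1]); pre=p-t*80; print(pre)
print("to pre",delta(pre,T)); q,er=ik(p,T,r.sense()["joint_pos"]); print(q.round(0),er); q,er=ik(pre,T,r.sense()["joint_pos"]); print(q.round(0),er)
E
```

```text
time: 20.3
tool_pos: [581.0, -149.2, 115.8]
tcp_rot: [179.8, 0.1, 94.1]
ft_force: [-0.2, 0.5, -1.0]
finger_gap: 85.2
[ 578.91259936 -139.30472683   39.43611116]
[ 582.19333931 -185.07340921  104.9682747 ]
to pre [-0.1432, -0.0058, 0.0435, 0.0012, 0.195, 0.0006]
[-34.  34.  81.  27.  89. -45.] 9.947598300641402e-15
[-37.  33.  74.  26.  97. -44.] 1.0800249583553522e-13
```

```bash
python3 -m jog '[[-0.14,-0.006,0.0,0,0.05,0],[-0.143,-0.006,0.02,0,0.1,0],[-0.143,-0.006,0.043,0.001,0.15,0],[-0.143,-0.006,0.043,0.001,0.195,0],[-0.143,-0.006,0.043,0.001,0.195,0],[-0.143,-0.006,0.043,0.001,0.195,0],[-0.143,-0.006,0.043,0.001,0.195,0]]'; python3 - <<'E'
from kin import *
p,T=panpose2(-85.9,0,[573.4,-62.4,0],35,ref=(0,0,0))
s=snap("wrist","w11"); s=snap("scene","s11"); print(r.sense()["tool_pos"],r.sense()["tcp_rot"],r.sense()["joint_pos"].round(1),delta(p,T))
E
```

```text
time: 21.0
tool_pos: [580.8, -183.9, 103.0]
tcp_rot: [-179.8, -35.0, 94.1]
ft_force: [0.6, -0.0, 1.2]
finger_gap: 85.3
[ 581.3762447  -183.56653897  104.39691899] [-179.94865855  -34.91268551   94.26907079] [-37.4  33.2  74.   25.5  96.9 -44.1] [-0.0033, 0.0036, 0.3145, -0.0008, 0.0005, 0.0008]
```

View pics/s11.png

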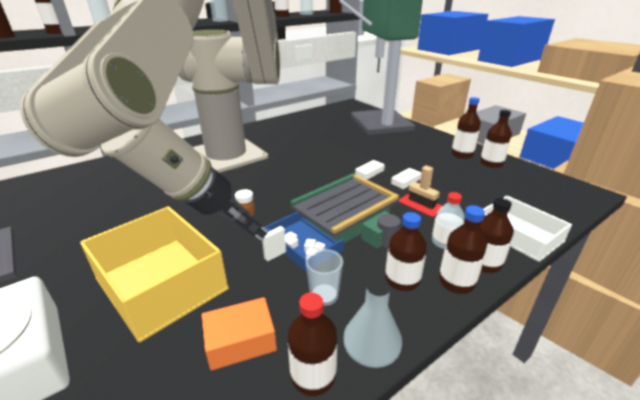

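View pics/w11.png

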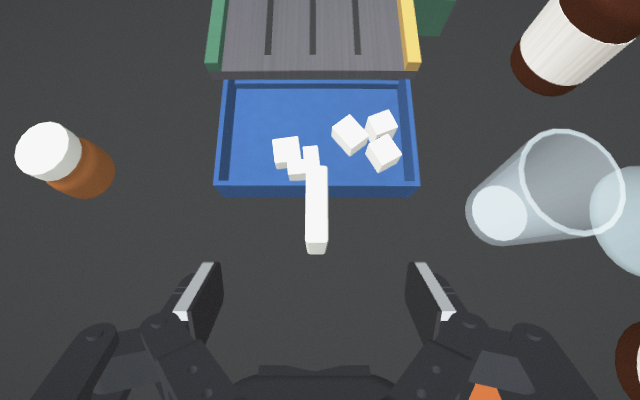

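```bash
python3 -m jog '[[-0.002,0.002,0.12,0,0,0],[-0.002,0.002,0.22,0,0,0],[-0.002,0.002,0.29,0,0,0],[-0.002,0.002,0.313,0,0,0],[-0.002,0.002,0.313,0,0,0],[-0.002,0.002,0.313,0,0,0]]'; python3 -m jog '[[0,0,0,0,0,0],[0,0,0,0,0,0],[0,0,0,0,0,0],[0,0,0,0,0,0],[0,0,0,0,0,0],[0,0,0,0,0,0],[0,0,0,0,0,0]]' 0 110
```

```text
time: 21.7
tool_pos: [578.4, -140.5, 39.8]
tcp_rot: [-179.9, -35.0, 94.2]
ft_force: [-0.2, -0.4, 0.4]
finger_gap: 85.1
time: 22.4
tool_pos: [577.9, -140.1, 38.8]
tcp_rot: [-179.8, -35.1, 94.1]
ft_force: [1.1, -1.1, 1.5]
finger_gap: 12.8
```

```bash
python3 - <<'E'
from kin import *
T0=R.from_euler('xyz',[-180,-35,94.15],degrees=True); P0=np.array([578.2,-140.2,39.3])
d=np.array([np.cos(np.radians(-85.9)),np.sin(np.radians(-85.9)),0])
st=r.sense()
for w in (P0+[0,0,6],P0+[0,0,7]+20*d,P0+[0,0,7]+47*d,P0+[0,0,50]+47*d,P0+[0,0,200]+47*d): print(delta(w,T0,(P0,T0)))
M=[485,-405,150]
q=st["joint_pos"]
p=P0+[0,0,200]+47*d; q,er=ik(p,T0,q); print("lift",q.round(0),er.round(2))
for h in (-112,-120,-128):
  qq=q
  for th in range(0,126,15):
    p,T=panpose2(h,th,M,35); qq,er=ik(p,T,qq); print(h,th,p.round(0),qq.round(0),er.round(2))
E
```

```text
[0.0138, -0.0, -0.0197, 0.0, 0.0, 0.0]
[-0.0495, -0.0001, -0.0688, 0.0, 0.0, 0.0]
[-0.1379, -0.0002, -0.1308, 0.0, 0.0, 0.0]
[-0.0393, -0.0002, -0.2717, 0.0, 0.0, 0.0]
[0.3049, -0.0002, -0.7632, 0.0, 0.0, 0.0]
lift [-37.  27.  68.  27. 108. -38.] 0.0
-112 0 [ 436. -527.  177.] [-67.  44.  51.  25. 110. -42.] 0.0
-112 15 [ 440. -517.  211.] [-62.  31.  61.  15. 101. -39.] 0.0
-112 30 [ 447. -498.  240.] [-55.  20.  70.   4.  93. -33.] 0.0
-112 45 [ 457. -474.  263.] [-45.  12.  77.  -9.  87. -23.] 0.0
-112 60 [ 469. -444.  278.] [-35.   8.  83. -25.  83. -11.] 0.0
-112 75 [ 482. -412.  285.] [-24.   9.  87. -40.  84.   2.] 0.0
-112 90 [ 495. -380.  282.] [-15.  14.  89. -54.  88.  15.] 0.0
-112 105 [ 508. -349.  270.] [ -8.  22.  89. -66.  95.  25.] 0.0
-112 120 [ 519. -322.  251.] [ -4.  34.  87. -76. 103.  33.] 0.14
-120 0 [ 419. -519.  177.] [-69.  37.  60.  27. 105. -38.] 0.0
-120 15 [ 425. -509.  211.] [-64.  26.  67.  17.  98. -33.] 0.0
-120 30 [ 435. -492.  240.] [-55.  18.  73.   5.  92. -25.] 0.0
-120 45 [ 448. -469.  263.] [-46.  12.  77. -10.  88. -15.] 0.0
-120 60 [ 464. -
[... 182 characters left out ...]
05 [ 515. -352.  270.] [ -9.  30.  80. -64. 102.  26.] 0.0
-120 120 [ 530. -327.  251.] [ -6.  41.  76. -74. 109.  31.] 0.0
-128 0 [ 404. -509.  177.] [-72.  31.  69.  29. 100. -34.] 0.0
-128 15 [ 411. -500.  211.] [-65.  22.  73.  18.  94. -27.] 0.0
-128 30 [ 423. -484.  240.] [-56.  15.  76.   5.  91. -18.] 0.0
-128 45 [ 439. -463.  263.] [-46.  12.  78. -10.  89.  -8.] 0.0
-128 60 [ 459. -438.  278.] [-35.  13.  78. -25.  91.   3.] 0.0
-128 75 [ 480. -411.  285.] [-25.  18.  76. -39.  95.  13.] 0.0
-128 90 [ 502. -383.  282.] [-17.  26.  74. -51. 101.  21.] 0.0
-128 105 [ 522. -357.  270.] [-11.  37.  70. -62. 108.  26.] 0.0
-128 120 [ 540. -334.  251.] [ -8.  48.  65. -72. 115.  29.] 0.0
```

```bash
python3 -m jog '[[0.014,0,-0.02,0,0,0],[0.014,0,-0.02,0,0,0],[-0.02,0,-0.048,0,0,0],[-0.08,0,-0.09,0,0,0],[-0.138,0,-0.131,0,0,0],[-0.138,0,-0.135,0,0,0],[-0.08,0,-0.21,0,0,0],[-0.04,0,-0.272,0,0,0],[0.06,0,-0.415,0,0,0]]'; python3 -m jog '[[0.05,0,-0.07,0,0,0],[0.1,0,-0.143,0,0,0],[0.2,0,-0.286,0,0,0],[0.245,0,-0.35,0,0,0],[0.245,0,-0.35,0,0,0]]'; python3 - <<'E'
from kin import *
s=snap("scene","s12"); s=snap("wrist","w12"); st=r.sense(); print(st["tool_pos"],st["tcp_rot"],st["joint_pos"].round(0))
M=[485,-405,200]; p,T=panpose2(-120,0,M,35); print(p, delta(p,T))
E
```

```text
time: 23.3
tool_pos: [579.3, -186.0, 129.6]
tcp_rot: [-179.4, -35.3, 93.9]
ft_force: [0.2, -0.1, -2.7]
finger_gap: 13.0
time: 23.8
tool_pos: [583.3, -188.4, 243.3]
tcp_rot: [179.7, -34.8, 94.4]
ft_force: [0.7, -0.5, -2.3]
finger_gap: 12.6
[ 581.63385666 -187.45358918  238.02917069] [-179.80791192  -35.06763202   94.08326095] [-38.  27.  68.  27. 108. -39.]
[ 418.94897615 -519.40372921  227.43611116] [-1.0704, -0.746, -0.6971, -0.1097, -0.0001, 0.1551]
```

View pics/s12.png

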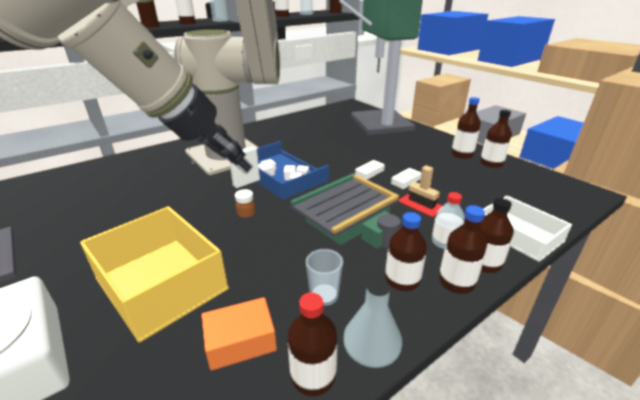

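View pics/w12.png

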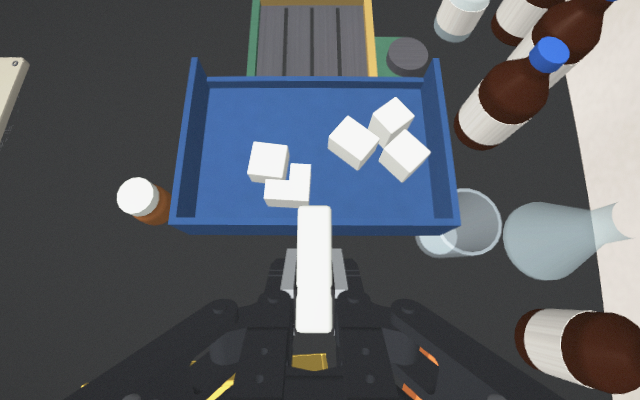

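```bash
python3 -m jog '[[-0.03,-0.022,-0.02,-0.003,0,0.004],[-0.09,-0.063,-0.06,-0.009,0,0.013],[-0.16,-0.112,-0.105,-0.016,0,0.023],[-0.24,-0.167,-0.156,-0.025,0,0.035],[-0.32,-0.223,-0.208,-0.033,0,0.046],[-0.40,-0.279,-0.26,-0.041,0,0.058],[-0.47,-0.328,-0.306,-0.048,0,0.068],[-0.52,-0.362,-0.339,-0.053,0,0.075],[-0.535,-0.373,-0.349,-0.055,0,0.0775],[-0.535,-0.373,-0.349,-0.055,0,0.0775]]'; python3 - <<'E'
from kin import *
st=r.sense(); print(st["tool_pos"],st["tcp_rot"],st["joint_pos"].round(0))
M=[485,-405,200]; p,T=panpose2(-120,0,M,35); print(p, delta(p,T))
E
```

```text
time: 24.9
tool_pos: [499.7, -353.6, 232.5]
tcp_rot: [-179.8, -35.1, 76.9]
ft_force: [0.2, -0.1, -2.5]
finger_gap: 12.6
[ 499.69333424 -353.62168593  232.54662535] [-179.82307918  -35.14040507   76.91606071] [-55.  28.  68.  27. 108. -39.]
[ 418.94897615 -519.40372921  227.43611116] [-0.5997, -0.1657, -0.3966, -0.055, -0.0007, 0.0769]
```

```bash
python3 -m jog '[[-0.04,-0.011,-0.026,-0.004,0,0.005],[-0.11,-0.03,-0.073,-0.01,0,0.014],[-0.19,-0.052,-0.126,-0.017,0,0.024],[-0.27,-0.075,-0.179,-0.025,0,0.035],[-0.35,-0.097,-0.231,-0.032,0,0.045],[-0.43,-0.119,-0.284,-0.039,0,0.055],[-0.51,-0.141,-0.337,-0.047,0,0.065],[-0.57,-0.158,-0.377,-0.052,0,0.073],[-0.6,-0.166,-0.397,-0.055,-0.001,0.077],[-0.6,-0.166,-0.397,-0.055,-0.001,0.077]]'; python3 - <<'E'
from kin import *
st=r.sense(); print(st["tool_pos"],st["tcp_rot"],st["joint_pos"].round(0))
M=[485,-405,150]
for th,z in ((0,200),(10,170),(20,150),(30,150),(40,150)):
    p,T=panpose2(-120,th,[485,-405,z],35); print(th,delta(p,T))
s=snap("scene","s13"); s=snap("top","t13")
E
```

```text
time: 25.9
tool_pos: [419.2, -520.0, 228.5]
tcp_rot: [179.9, -34.9, 60.1]
ft_force: [0.0, 0.4, -2.7]
finger_gap: 12.8
[ 419.23745526 -519.97972025  228.49851647] [179.89303518 -34.87959881  60.05667804] [-70.  36.  57.  28. 109. -36.]
0 [-0.0013, -0.0022, 0.0043, 0.0004, 0.0007, 0.0003]
10 [0.0038, -0.0022, 0.0443, 0.0004, -0.0549, 0.0002]
20 [0.0409, -0.0022, 0.0652, 0.0005, -0.1104, 0.0002]
30 [0.1301, -0.0021, 0.0355, 0.0005, -0.166, 0.0001]
40 [0.2232, -0.002, 0.0218, 0.0005, -0.2216, 0.0001]
```

View pics/s13.png

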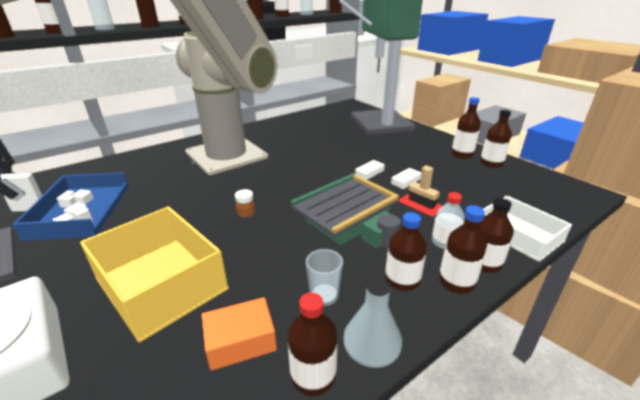

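View pics/t13.png

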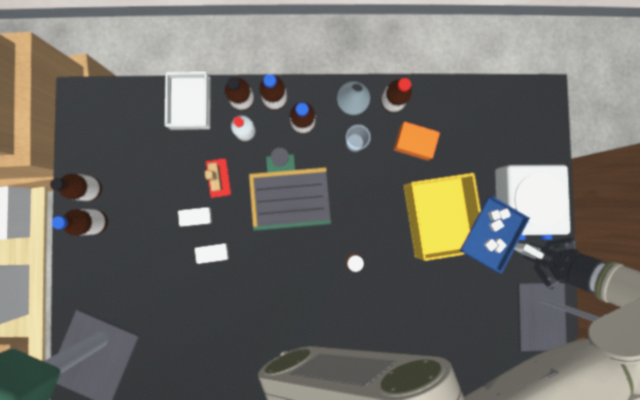

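```bash
python3 -m jog '[[0.002,-0.002,0.022,0,-0.027,0],[0.004,-0.002,0.044,0,-0.055,0],[0.02,-0.002,0.06,0,-0.083,0],[0.041,-0.002,0.065,0,-0.11,0],[0.085,-0.002,0.05,0,-0.138,0],[0.13,-0.002,0.0355,0,-0.166,0],[0.176,-0.002,0.028,0,-0.194,0],[0.223,-0.002,0.022,0,-0.222,0],[0.223,-0.002,0.022,0,-0.222,0],[0.223,-0.002,0.022,0,-0.222,0]]'; python3 - <<'E'
from kin import *
st=r.sense(); print(st["tool_pos"],st["tcp_rot"],st["joint_pos"].round(0))
for th in (40,50,60,70,80,90):
    p,T=panpose2(-120,th,[485,-405,150],35); print(th,delta(p,T))
s=snap("scene","s14"); s=snap("wrist","w14")
E
```

```text
time: 27.0
tool_pos: [444.9, -474.8, 256.4]
tcp_rot: [179.9, 5.0, 60.3]
ft_force: [-0.9, -0.0, -2.3]
finger_gap: 12.7
[ 444.90567387 -474.78382997  256.35656741] [179.89859933   4.98172091  60.25607497] [-49.  13.  76.  -5.  89. -19.]
40 [-0.0121, -0.0007, 0.0028, 0.0007, -0.0001, 0.0014]
50 [0.0618, -0.0003, -0.0555, 0.0008, -0.0557, 0.0014]
60 [0.1446, 0.0002, -0.1, 0.0009, -0.1112, 0.0013]
70 [0.234, 0.0006, -0.1295, 0.001, -0.1668, 0.0012]
80 [0.3271, 0.0011, -0.143, 0.0012, -0.2223, 0.0011]
90 [0.4211, 0.0015, -0.1401, 0.0013, -0.2779, 0.001]
```

View pics/s14.png

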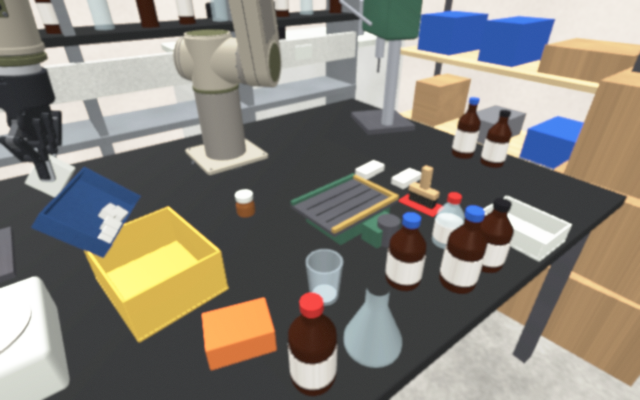

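View pics/w14.png

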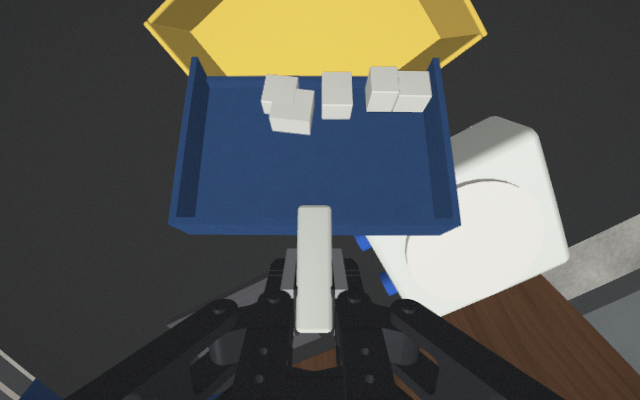

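```bash
python3 -m jog '[[0.025,0,-0.028,0,-0.028,0.001],[0.062,0,-0.055,0,-0.056,0.001],[0.102,0,-0.08,0,-0.083,0.001],[0.145,0,-0.1,0,-0.111,0.001],[0.189,0,-0.116,0,-0.139,0.001],[0.234,0,-0.13,0,-0.167,0.001],[0.28,0,-0.137,0,-0.195,0.001],[0.327,0.001,-0.143,0,-0.222,0.001],[0.374,0.001,-0.142,0,-0.25,0.001],[0.421,0.001,-0.14,0,-0.278,0.001]]'; python3 - <<'E'
from kin import *
st=r.sense(); print(st["tool_pos"],st["tcp_rot"],st["joint_pos"].round(0))
for th in (90,100,110,115):
    p,T=panpose2(-120,th,[485,-405,150],35); print(th,delta(p,T))
s=snap("scene","s15"); s=snap("wrist","w15")
E
```

```text
time: 28.1
tool_pos: [497.3, -383.5, 280.9]
tcp_rot: [179.8, 55.2, 59.6]
ft_force: [-0.3, 0.1, -3.1]
finger_gap: 12.6
[ 497.31672835 -383.54348069  280.94878278] [179.75442719  55.22290158  59.59261023] [-15.  20.  82. -53.  95.  18.]
90 [0.0024, 0.0002, -0.0115, -0.0005, 0.0012, -0.0013]
100 [0.076, -0.0002, -0.07, -0.0006, -0.0543, -0.0012]
110 [0.1587, -0.0006, -0.1149, -0.0007, -0.1099, -0.0012]
115 [0.2026, -0.0008, -0.1318, -0.0008, -0.1376, -0.0012]
```

View pics/s15.png

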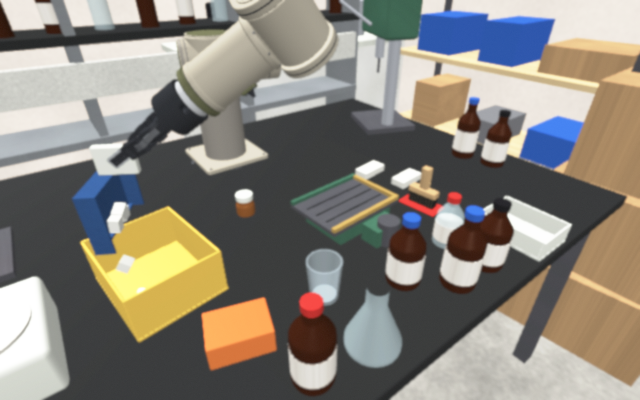

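View pics/w15.png

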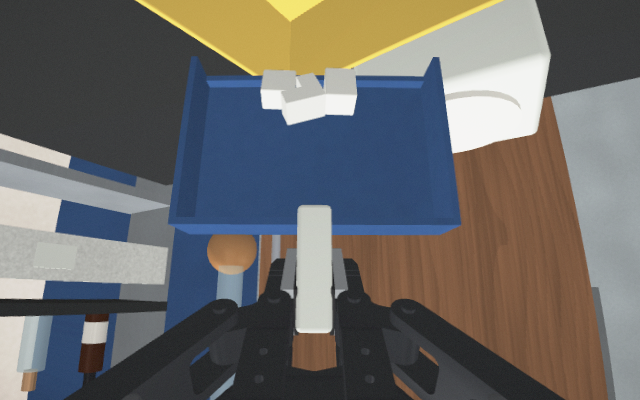

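```bash
python3 -m jog '[[0.037,0,-0.038,0,-0.027,0],[0.076,0,-0.07,0,-0.055,0],[0.116,0,-0.094,0,-0.082,0],[0.159,0,-0.115,0,-0.11,0],[0.203,0,-0.132,0,-0.138,0],[0.203,0,-0.132,0,-0.138,0],[0.203,0,-0.132,0,-0.138,0],[0.203,0,-0.132,0,-0.138,0]]'; python3 - <<'E'
from kin import *
st=r.sense(); print(st["tool_pos"],st["tcp_rot"],st["joint_pos"].round(0))
s=snap("scene","s16"); s=snap("wrist","w16"); s=snap("top"); crop(s,390,140,500,270,4,"t16")
E
```

```text
time: 29.0
tool_pos: [525.8, -336.1, 260.5]
tcp_rot: [178.1, 79.7, 57.9]
ft_force: [0.8, 0.0, -0.7]
finger_gap: 12.7
[ 525.77013543 -336.13090629  260.52723169] [178.1327545   79.74234038  57.94684578] [ -6.  38.  77. -70. 107.  30.]
```

View pics/s16.png

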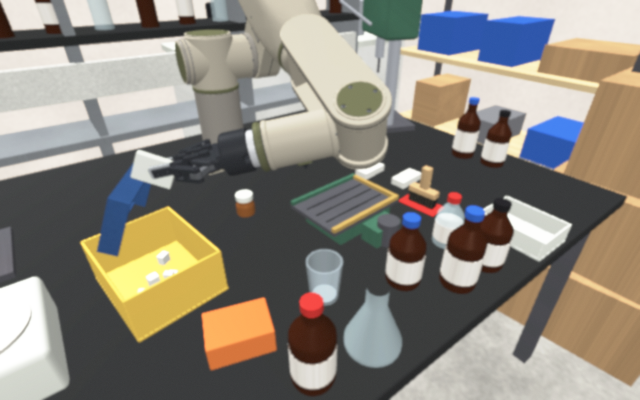

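View pics/w16.png

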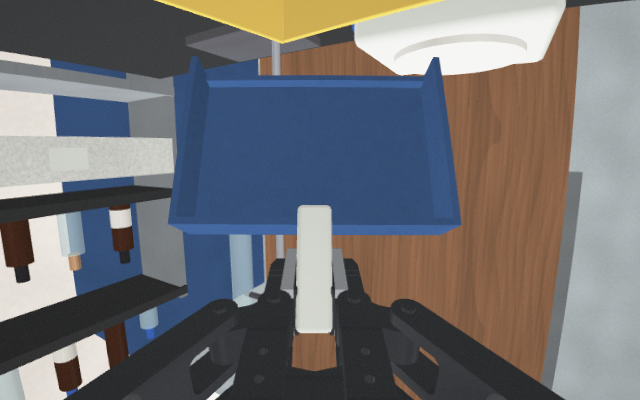

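View pics/t16.png

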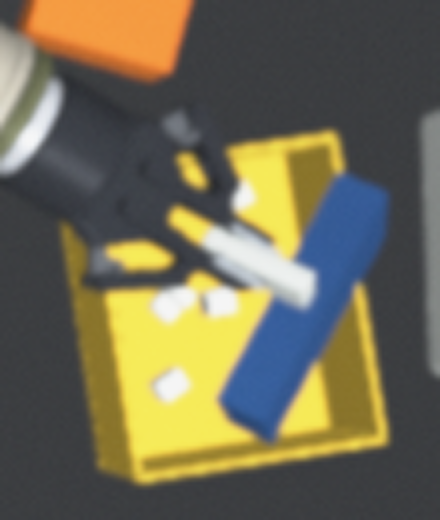

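```bash
python3 - <<'E'
from kin import *
for th,z in ((100,160),(85,180),(70,200),(55,210),(40,220)):
    p,T=panpose2(-120,th,[485,-405,z],35); print(th,delta(p,T))
E
```

```text
100 [-0.1178, -0.0019, 0.1029, -0.0003, 0.0822, -0.0023]
85 [-0.2548, -0.0008, 0.217, 0.0, 0.1655, -0.0023]
70 [-0.3566, 0.0002, 0.3418, 0.0003, 0.2489, -0.0024]
55 [-0.3824, 0.0006, 0.475, 0.0006, 0.3322, -0.0023]
40 [-0.3722, 0.0008, 0.5998, 0.001, 0.4155, -0.0023]
```

```bash
python3 -m jog '[[-0.06,-0.001,0.05,0,0.041,-0.002],[-0.118,-0.001,0.103,0,0.082,-0.002],[-0.186,-0.001,0.16,0,0.124,-0.002],[-0.255,-0.001,0.217,0,0.166,-0.002],[-0.306,0,0.28,0,0.207,-0.002],[-0.357,0,0.342,0,0.249,-0.002],[-0.37,0,0.408,0,0.29,-0.002],[-0.382,0,0.475,0,0.332,-0.002],[-0.377,0.001,0.537,0,0.374,-0.002],[-0.372,0.001,0.6,0,0.415,-0.002]]'; python3 - <<'E'
from kin import *
st=r.sense(); print(st["tool_pos"],st["tcp_rot"],st["joint_pos"].round(0))
P0=np.array([578.2,-140.2,39.3]); d=np.array([np.cos(np.radians(-85.9)),np.sin(np.radians(-85.9)),0])
T0=R.from_euler('xyz',[-180,-35,94.15],degrees=True)
B=P0+[0,0,200]+50*d; print(B,delta(B,T0))
s=snap("top"); crop(s,390,140,500,270,4,"t17"); crop(s,180,140,380,290,4,"t17b"); np.save("t17.npy",s,allow_pickle=True)
E
```

```text
time: 30.15
tool_pos: [443.4, -477.7, 328.0]
tcp_rot: [179.7, 5.1, 60.1]
ft_force: [0.2, -0.3, -2.2]
finger_gap: 12.6
[ 443.37268172 -477.66142441  327.99256031] [179.67749726   5.06354704  60.14618562] [-49.  13.  69.  -5.  96. -20.]
[ 581.77487222 -190.07203915  239.3       ] [1.2996, -0.0938, 0.2405, 0.0514, 0.2164, -0.1856]
```

View pics/t17.png

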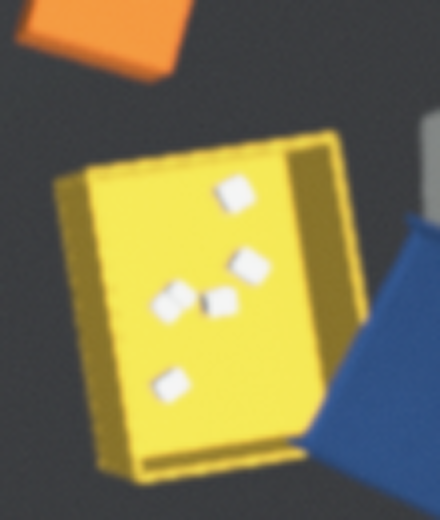

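View pics/t17b.png

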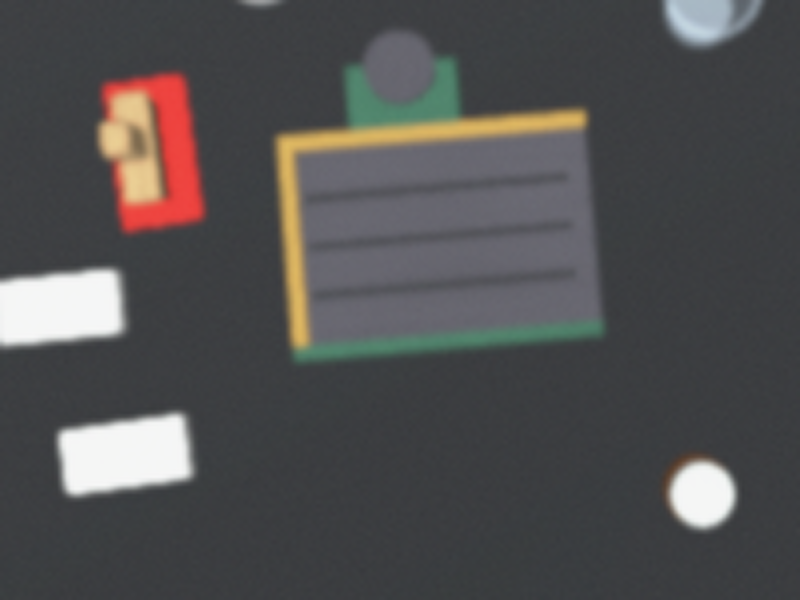

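```bash
python3 -m jog '[[0.1,-0.007,0.01,0.004,0.02,-0.015],[0.28,-0.02,0.03,0.01,0.045,-0.04],[0.46,-0.033,0.06,0.018,0.075,-0.066],[0.64,-0.046,0.09,0.026,0.108,-0.093],[0.8,-0.06,0.12,0.034,0.14,-0.12],[0.8,-0.06,0.12,0.034,0.14,-0.12],[0.8,-0.06,0.12,0.034,0.14,-0.12]]'; python3 - <<'E'
from kin import *
st=r.sense(); print(st["tool_pos"],st["tcp_rot"],st["joint_pos"].round(0))
P0=np.array([578.2,-140.2,39.3]); d=np.array([np.cos(np.radians(-85.9)),np.sin(np.radians(-85.9)),0])
T0=R.from_euler('xyz',[-180,-35,94.15],degrees=True)
B=P0+[0,0,200]+50*d; print(B,delta(B,T0))
B=P0+[0,0,60]+50*d; print(B,delta(B,T0))
E
```

```text
time: 30.9
tool_pos: [528.1, -299.0, 276.1]
tcp_rot: [-176.5, -20.8, 81.0]
ft_force: [0.0, -0.5, -1.5]
finger_gap: 12.8
[ 528.05649213 -298.99074103  276.06548495] [-176.5494414   -20.76555644   80.96513849] [-43.  20.  69.  16. 106. -33.]
[ 581.77487222 -190.07203915  239.3       ] [0.3817, 0.1617, 0.2928, 0.0153, 0.0767, -0.0672]
[ 581.77487222 -190.07203915   99.3       ] [0.1832, 0.1932, 0.8155, 0.0153, 0.0767, -0.0672]
```

```bash
python3 -m jog '[[0.12,0.05,0.09,0.005,0.02,-0.02],[0.25,0.11,0.19,0.01,0.05,-0.045],[0.382,0.162,0.293,0.015,0.077,-0.067],[0.382,0.162,0.293,0.015,0.077,-0.067],[0.33,0.17,0.43,0.015,0.077,-0.067],[0.26,0.18,0.62,0.015,0.077,-0.067],[0.2,0.19,0.77,0.015,0.077,-0.067],[0.183,0.193,0.815,0.015,0.077,-0.067],[0.183,0.193,0.815,0.015,0.077,-0.067],[0.183,0.193,0.815,0.015,0.077,-0.067]]'; python3 - <<'E'
from kin import *
s=snap("wrist","w18"); s=snap("scene","s18")
st=r.sense(); print(st["tool_pos"],st["tcp_rot"],st["joint_pos"].round(0))
P0=np.array([578.2,-140.2,39.3]); d=np.array([np.cos(np.radians(-85.9)),np.sin(np.radians(-85.9)),0])
T0=R.from_euler('xyz',[-180,-35,94.15],degrees=True)
for B in (P0+[0,0,10]+50*d,P0+[0,0,8]+25*d,P0+[0,0,8],P0+[0,0,0]): print(delta(B,T0))
E
```

```text
time: 31.9
tool_pos: [583.4, -191.1, 102.7]
tcp_rot: [179.7, -35.0, 94.2]
ft_force: [-0.4, -0.1, -1.2]
finger_gap: 13.1
[ 583.87098712 -191.13821818  103.16420474] [179.5768545  -34.9176614   94.32241767] [-38.  34.  73.  26.  97. -44.]
[-0.1193, -0.0094, 0.1794, 0.0018, 0.0005, 0.0008]
[-0.0419, -0.0094, 0.2432, 0.0018, 0.0005, 0.0008]
[0.0401, -0.0095, 0.3004, 0.0018, 0.0005, 0.0008]
[0.0218, -0.0097, 0.3267, 0.0018, 0.0005, 0.0008]
```

View pics/w18.png

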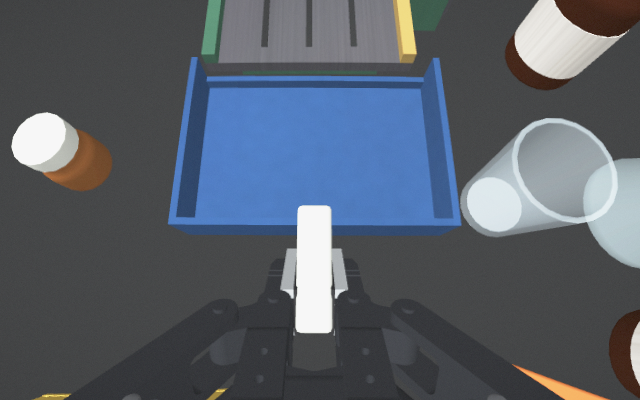

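View pics/s18.png

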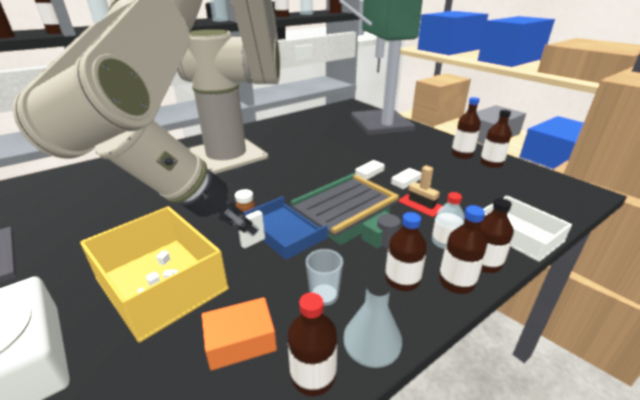

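```bash
python3 -m jog '[[-0.06,-0.006,0.09,0.002,0,0],[-0.119,-0.009,0.18,0.002,0,0],[-0.119,-0.009,0.18,0.002,0,0],[-0.08,-0.009,0.21,0.002,0,0],[-0.042,-0.009,0.243,0.002,0,0],[0,-0.009,0.275,0.002,0,0],[0.04,-0.009,0.3,0.002,0,0],[0.04,-0.009,0.3,0.002,0,0],[0.03,-0.009,0.315,0.002,0,0],[0.022,-0.009,0.327,0.002,0,0]]'; python3 -m jog '[[0,0,0,0,0,0],[0,0,0,0,0,0]]'
```

```text
time: 33.0
tool_pos: [576.9, -139.1, 38.3]
tcp_rot: [-179.9, -35.2, 94.3]
ft_force: [-12.2, -6.8, 32.7]
finger_gap: 12.7
time: 33.2
tool_pos: [576.9, -139.0, 38.4]
tcp_rot: [-179.9, -35.2, 94.2]
ft_force: [-6.1, -0.8, 15.5]
finger_gap: 12.8
```

```bash
python3 -m jog '[[0.002,0,-0.003,0,0,0],[0.002,0,-0.003,0,0,0]]'; python3 -m jog '[[0,0,0,0,0,0],[0,0,0,0,0,0],[0,0,0,0,0,0],[0,0,0,0,0,0],[0,0,-0.15,0,0,0],[0,0,-0.35,0,0,0],[0,0,-0.5,0,0,0],[0,0,-0.5,0,0,0]]' 1;  python3 - <<'E'
from kin import *
s=snap("wrist","w19"); s=snap("top"); crop(s,180,140,380,290,4,"t19"); np.save("t19.npy",s,allow_pickle=True)
st=r.sense(); print(st["tool_pos"],st["tcp_rot"],st["joint_pos"].round(0))
E
```

```text
time: 33.4
tool_pos: [576.9, -138.8, 38.6]
tcp_rot: [-179.9, -35.2, 94.2]
ft_force: [-4.0, 0.0, 10.5]
finger_gap: 12.9
time: 34.2
tool_pos: [584.6, -214.7, 144.8]
tcp_rot: [179.7, -34.7, 94.3]
ft_force: [1.9, -0.3, 0.0]
finger_gap: 85.7
[ 582.64199629 -211.08857492  139.80613789] [-179.88371022  -35.0506902    94.18422812] [-39.  34.  70.  25. 101. -44.]
```

View pics/w19.png

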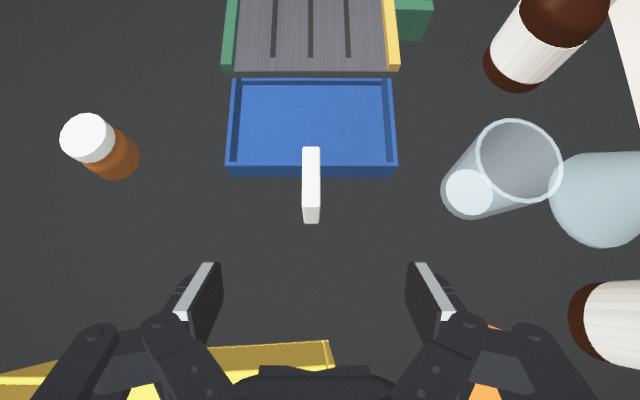

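View pics/t19.png

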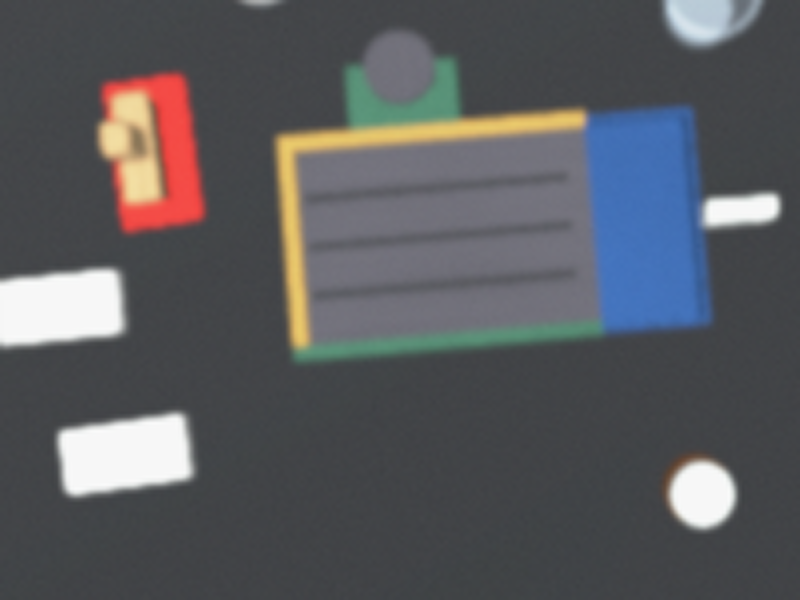

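```bash
python3 - <<'E'
from kin import *
s=np.load("t19.npy",allow_pickle=True).item()
g=cv2.cvtColor(s["pixels"],cv2.COLOR_RGB2HSV)
m=((g[...,2]>150)&(g[...,1]<60)).astype(np.uint8); m[:200]=0;m[275:]=0;m[:,:160]=0;m[:,240:]=0
cs,_=cv2.findContours(m,cv2.RETR_EXTERNAL,cv2.CHAIN_APPROX_NONE)
for c in cs:
    if cv2.contourArea(c)<200: continue
    w=onz(s,c[:,0].astype(float),22)[:,:2].astype(np.float32); q=cv2.minAreaRect(w); print(q)
print(delta([575,0,250],down(94.3)), delta([540,-40,280],down(94.3)))
E
```

```text
((401.7198181152344, 308.4156494140625), (49.928165435791016, 96.56832122802734), 7.253190517425537)
((510.74517822265625, 358.27386474609375), (50.134849548339844, 96.81477355957031), 5.132503509521484)
[0.9443, 0.0314, 0.124, -0.0004, -0.1947, -0.0004] [0.891, -0.1203, -0.0597, -0.0004, -0.1947, -0.0004]
```

```bash
python3 -m jog '[[0.1,0,-0.1,0,-0.03,0],[0.25,0.008,-0.1,0,-0.06,0],[0.42,0.014,-0.03,0,-0.1,0],[0.6,0.02,0.03,0,-0.14,0],[0.78,0.026,0.08,0,-0.18,0],[0.94,0.031,0.12,0,-0.195,0],[0.944,0.031,0.124,0,-0.195,0],[0.944,0.031,0.124,0,-0.195,0]]'; python3 - <<'E'
from kin import *
print(r.sense()["tool_pos"],delta([543,180,230],down(94.7)),delta([510.7,358.3,170],down(95.1)))
E
```

```text
time: 35.1
tool_pos: [573.5, 3.2, 248.3]
tcp_rot: [-179.7, -0.1, 94.6]
ft_force: [0.7, -1.1, -0.5]
finger_gap: 85.6
[573.53212766   3.16768399 248.29590322] [0.7147, -0.0649, 0.0744, -0.0016, -0.0004, -0.0007] [1.4357, -0.1355, 0.3156, -0.0016, -0.0004, -0.0029]
```

```bash
python3 -m jog '[[0.2,-0.018,0.02,-0.001,0,0],[0.4,-0.036,0.04,-0.001,0,0],[0.6,-0.056,0.06,-0.001,0,0],[0.8,-0.075,0.09,-0.001,0,-0.002],[0.99,-0.093,0.14,-0.001,0,-0.002],[0.99,-0.093,0.14,-0.001,0,-0.002]]'; python3 -m jog '[[0.2,-0.019,0.08,0,0,-0.001],[0.4,-0.038,0.16,0,0,-0.001],[0.445,-0.042,0.175,0,0,-0.001],[0.445,-0.042,0.175,0,0,-0.001],[0.445,-0.042,0.175,0,0,-0.001]]'; python3 - <<'E'
from kin import *
s=snap("wrist");s=snap("wrist","w20"); np.save("w20.npy",s,allow_pickle=True)
print(r.sense()["tool_pos"],r.sense()["tcp_rot"])
g=cv2.cvtColor(s["pixels"],cv2.COLOR_RGB2HSV)
m=((g[...,2]>215)&(g[...,1]<30)).astype(np.uint8)
cs,_=cv2.findContours(m,cv2.RETR_EXTERNAL,cv2.CHAIN_APPROX_NONE)
for c in cs:
    if cv2.contourArea(c)<1000: continue
    w=onz(s,c[:,0].astype(float),22)[:,:2].astype(np.float32); q=cv2.minAreaRect(w); print(q,cv2.boundingRect(c))
E
```

```text
time: 35.7
tool_pos: [529.7, 248.7, 210.2]
tcp_rot: [-179.6, -0.1, 94.8]
ft_force: [0.2, -0.3, -0.4]
finger_gap: 85.4
time: 36.2
tool_pos: [513.3, 354.0, 169.8]
tcp_rot: [-179.9, 0.1, 94.8]
ft_force: [0.4, -0.3, -0.2]
finger_gap: 85.5
[514.05026211 353.99235618 171.29553105] [-1.79995032e+02 -1.40383372e-02  9.47272333e+01]
((402.8056640625, 310.7793884277344), (43.079833984375, 88.4291763305664), 7.433914661407471) (168, 172, 58, 85)
((511.6734924316406, 360.5226135253906), (43.86235809326172, 87.66193389892578), 5.251864910125732) (288, 128, 49, 92)
((816.3233642578125, 364.15716552734375), (56.42724609375, 144.14212036132812), 23.69330596923828) (590, 121, 50, 129)
```

View pics/w20.png

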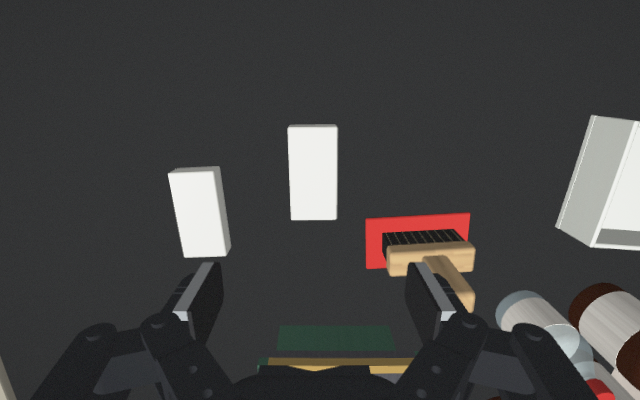

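```bash
python3 - <<'E'
from kin import *
print(delta([511.2,359.5,60],down(95.2)),delta([511.2,359.5,10],down(95.2)))
E
```

```text
[0.0228, -0.0095, 0.4452, -0.0, -0.0001, -0.0026] [0.0227, -0.0095, 0.6452, -0.0, -0.0001, -0.0026]
```

```bash
python3 -m jog '[[0.023,-0.0095,0.18,0,0,-0.003],[0.023,-0.0095,0.36,0,0,-0.003],[0.023,-0.0095,0.52,0,0,-0.003],[0.023,-0.0095,0.62,0,0,-0.003],[0.023,-0.0095,0.645,0,0,-0.003],[0.023,-0.0095,0.645,0,0,-0.003],[0.023,-0.0095,0.645,0,0,-0.003]]'; python3 -m jog '[[0,0,0,0,0,0],[0,0,0,0,0,0],[0,0,0,0,0,0],[0,0,0,0,0,0],[0,0,0,0,0,0]]' 0 70;  python3 - <<'E'
from kin import *
s=snap("wrist","w21");print(r.sense()["tool_pos"],r.sense()["tcp_rot"])
E
```

```text
time: 37.0
tool_pos: [512.0, 361.8, 12.4]
tcp_rot: [179.8, -0.1, 95.3]
ft_force: [0.3, 0.8, 1.0]
finger_gap: 85.3
time: 37.5
tool_pos: [511.2, 362.3, 11.7]
tcp_rot: [179.9, -0.1, 95.4]
ft_force: [-0.1, -0.7, 6.8]
finger_gap: 42.7
[511.2126717  362.23456446  11.7055929 ] [ 1.79866021e+02 -1.03846427e-01  9.53955230e+01]
```

View pics/w21.png

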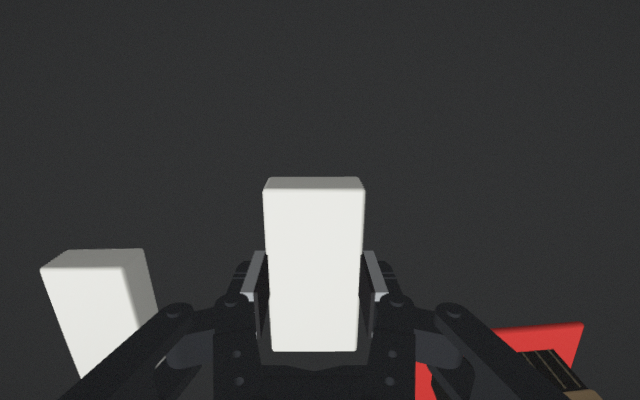

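```bash
python3 - <<'E'
from kin import *
s=snap("wrist")
w=onz(s,[[314,190],[310,350]],22); print(w, w.mean(0))
print(delta([511,362,110],down(95.4)))
for b in ([47.5-6,55-6,0],[47.5,55,0]):
    p=b2w(b); print(p)
E
```

```text
[[507.07185716 404.63483824  22.        ]
 [513.20086369 317.03772447  22.        ]] [510.13636043 360.83628136  22.        ]
[-0.0003, -0.0001, -0.3931, 0.0008, -0.0006, -0.0]
[596.62736537 125.06052254   0.        ]
[602.16284901 131.49157384   0.        ]
```

```bash
python3 -m jog '[[0,0,-0.15,0,0,0],[0,0,-0.35,0,0,0],[0,0,-0.45,0,0,0],[0,0,-0.45,0,0,0]]'; python3 - <<'E'
from kin import *
p=b2w([39.5,49,0]); print(p); print(r.sense()["tool_pos"],delta([p[0],p[1],120],down(94.28)),delta([p[0],p[1],78],down(94.28)))
E
```

```text
time: 38.0
tool_pos: [513.1, 363.4, 128.5]
tcp_rot: [179.5, -0.3, 95.4]
ft_force: [0.3, 1.5, -1.8]
finger_gap: 42.9
[594.63294288 124.91126126   0.        ]
[513.07621173 363.36230703 128.53809565] [-0.9804, 0.2348, 0.0314, 0.0027, -0.0015, 0.0062] [-0.9812, 0.2334, 0.1994, 0.0027, -0.0015, 0.0062]
```

```bash
python3 -m jog '[[-0.15,0.036,0,0.001,0,0.003],[-0.34,0.08,0,0.001,0,0.006],[-0.53,0.127,0,0.001,0,0.006],[-0.72,0.172,0,0.001,0,0.006],[-0.9,0.215,0,0.001,0,0.006],[-0.98,0.234,0,0.001,0,0.006],[-0.98,0.234,0,0.001,0,0.006],[-0.98,0.234,0.06,0.001,0,0.006],[-0.98,0.234,0.12,0.001,0,0.006],[-0.98,0.234,0.12,0.001,0,0.006]]'; python3 - <<'E'
from kin import *
s=snap("wrist","w22");s=snap("scene"); crop(s,230,90,450,290,3.6,"s22"); st=r.sense(); print(st["tool_pos"],st["tcp_rot"],w2b(st["tool_pos"]))
E
```

```text
time: 39.0
tool_pos: [587.9, 124.0, 87.4]
tcp_rot: [-179.4, -0.0, 94.4]
ft_force: [-1.0, -0.5, -2.2]
finger_gap: 42.7
[589.80145777 124.01851522  90.40002532] [-1.79625869e+02 -3.88208934e-02  9.43975003e+01] [34.61536251 48.47032043 90.40002532]
```

View pics/w22.png

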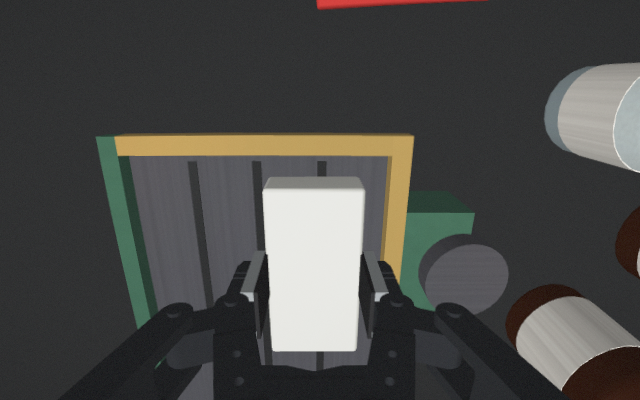

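View pics/s22.png

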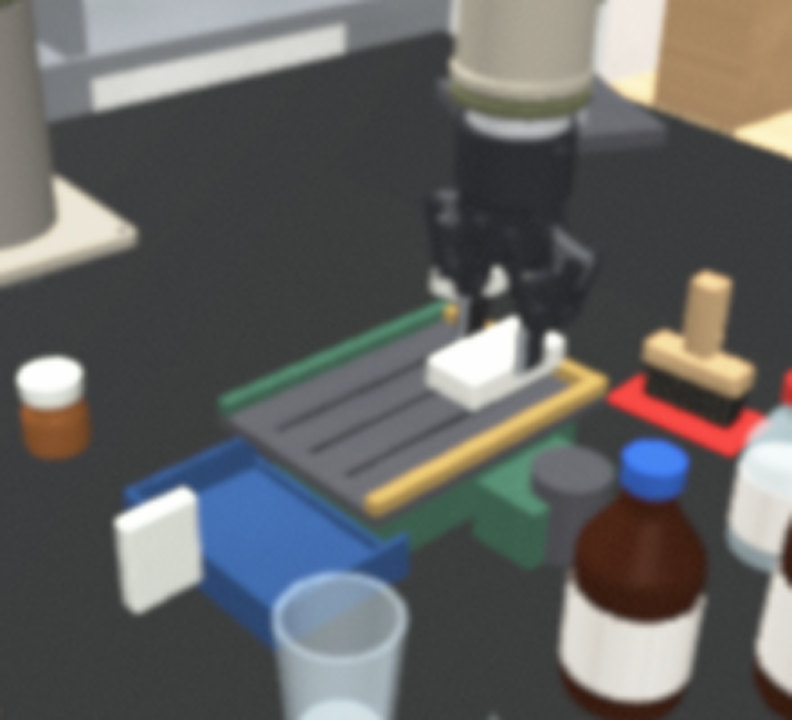

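```bash
python3 -m jog '[[0,0,0.03,0,0,0],[0,0,0.05,0,0,0],[0,0,0.05,0,0,0],[0,0,0.05,0,0,0]]'; python3 - <<'E'
from kin import *
st=r.sense(); print(st["tool_pos"],st["tcp_rot"],w2b(st["tool_pos"])); p=st["tool_pos"]; print(delta([p[0],p[1],73],down(94.28)))
E
```

```text
time: 39.5
tool_pos: [591.2, 123.1, 79.6]
tcp_rot: [-179.8, -0.0, 94.3]
ft_force: [0.0, 0.4, -2.0]
finger_gap: 42.8
[591.23529634 123.09202192  79.64805752] [-1.79800229e+02 -3.87377188e-02  9.43141819e+01] [35.97605767 47.4394026  79.64805752]
[-0.0, 0.0001, 0.0266, -0.0011, -0.0002, 0.0002]
```

```bash
python3 -m jog '[[0,0,0.01,-0.001,0,0],[0,0,0.02,-0.001,0,0],[0,0,0.026,-0.001,0,0],[0,0,0.028,-0.001,0,0],[0,0,0.028,-0.001,0,0]]';python3 -m jog '[[0,0,0.004,0,0,0],[0,0,0.008,0,0,0],[0,0,0.008,0,0,0]]'
```

```text
time: 40.0
tool_pos: [591.2, 123.0, 72.5]
tcp_rot: [-180.0, -0.0, 94.3]
ft_force: [0.9, 0.1, -2.8]
finger_gap: 43.0
time: 40.3
tool_pos: [591.5, 123.1, 71.7]
tcp_rot: [180.0, -0.0, 94.3]
ft_force: [-3.7, -0.7, 5.2]
finger_gap: 43.2
```

```bash
python3 -m jog '[[0,0.008,-0.002,0,0,0],[0,0.016,-0.002,0,0,0],[0,0.024,-0.002,0,0,0],[0,0.032,-0.002,0,0,0],[0,0.032,-0.002,0,0,0]]';python3 -m jog '[[0,0.004,0,0,0,0],[0,0.008,0,0,0,0],[0,0.008,0,0,0,0]]'
```

```text
time: 40.8
tool_pos: [599.7, 123.7, 71.8]
tcp_rot: [180.0, -0.0, 94.3]
ft_force: [-3.1, 0.1, 4.4]
finger_gap: 42.9
time: 41.1
tool_pos: [601.4, 123.9, 71.7]
tcp_rot: [-180.0, -0.0, 94.3]
ft_force: [-4.8, -0.1, 5.8]
finger_gap: 42.7
```

```bash
python3 -m jog '[[0,0.004,0,0,0,0],[0,0.008,0,0,0,0],[0,0.008,0,0,0,0]]'
```

```text
time: 41.4
tool_pos: [603.4, 124.1, 71.7]
tcp_rot: [-180.0, -0.0, 94.3]
ft_force: [-5.1, -0.3, 5.3]
finger_gap: 42.6
```

```bash
python3 -m jog '[[0,0.004,0,0,0,0],[0,0.004,0,0,0,0]]';python3 -m jog '[[0,0.004,0,0,0,0],[0,0.004,0,0,0,0]]'
```

```text
time: 41.6
tool_pos: [604.3, 124.1, 71.8]
tcp_rot: [-180.0, -0.0, 94.3]
ft_force: [-4.9, -1.1, 7.0]
finger_gap: 42.9
time: 41.8
tool_pos: [604.3, 124.1, 71.7]
tcp_rot: [-179.9, -0.0, 94.3]
ft_force: [-10.6, -0.0, 10.5]
finger_gap: 42.8
```

```bash
python3 -m jog '[[0.008,0,0,0,0,0],[0.016,0,0,0,0,0],[0.02,0,0,0,0,0],[0.02,0,0,0,0,0]]';python3 -m jog '[[0.004,0,0,0,0,0],[0.008,0,0,0,0,0],[0.008,0,0,0,0,0]]'; python3 -m jog '[[0.004,0,0,0,0,0],[0.004,0,0,0,0,0]]'
```

```text
time: 42.2
tool_pos: [604.2, 125.9, 71.7]
tcp_rot: [-179.8, 0.2, 94.3]
ft_force: [-9.9, -14.6, 12.0]
finger_gap: 42.6
time: 42.5
tool_pos: [604.0, 127.7, 71.7]
tcp_rot: [-179.8, 0.2, 94.2]
ft_force: [-10.5, -15.2, 13.6]
finger_gap: 42.6
time: 42.7
tool_pos: [604.0, 128.7, 71.7]
tcp_rot: [-179.8, 0.2, 94.2]
ft_force: [-10.1, -15.5, 11.9]
finger_gap: 42.8
```

```bash
python3 -m jog '[[0,0,-0.002,0,0,0],[0.004,0,-0.002,0,0,0],[0.004,0,-0.002,0,0,0]]'; python3 -m jog '[[0.004,0,0,0,0,0],[0.004,0,0,0,0,0]]';python3 -m jog '[[0.004,0,0,0,0,0],[0.004,0,0,0,0,0]]'; python3 - <<'E'
from kin import *
s=snap("wrist","w23");s=snap("scene"); crop(s,230,90,450,290,3.6,"s23"); st=r.sense(); print(st["tool_pos"],st["tcp_rot"],w2b(st["tool_pos"]))
E
```

```text
time: 43.0
tool_pos: [603.8, 130.5, 71.8]
tcp_rot: [-179.8, 0.2, 94.3]
ft_force: [-8.2, -12.0, 7.7]
finger_gap: 43.1
time: 43.2
tool_pos: [603.8, 131.5, 71.8]
tcp_rot: [-179.8, 0.2, 94.3]
ft_force: [-7.5, -11.4, 8.2]
finger_gap: 42.9
time: 43.4
tool_pos: [603.7, 132.4, 71.8]
tcp_rot: [-179.8, 0.2, 94.3]
ft_force: [-8.1, -10.9, 8.6]
finger_gap: 43.0
[603.69185364 132.48109426  71.78623985] [-1.79842795e+02  1.69175493e-01  9.42574548e+01] [49.09858916 55.8726503  71.78623985]
```

View pics/w23.png

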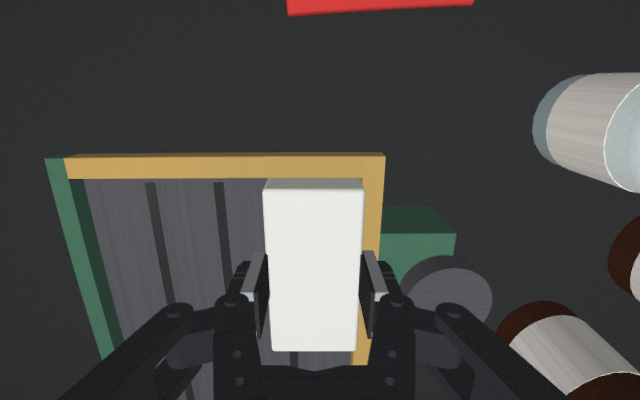

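```bash
python3 -m jog '[[0.004,0,0,0,0,0],[0.004,0,0,0,0,0]]'; python3 -m jog '[[0.004,0,0,0,0,0],[0.004,0,0,0,0,0]]';python3 -m jog '[[0.004,0,0,0,0,0],[0.004,0,0,0,0,0]]'
```

```text
time: 43.7
tool_pos: [603.6, 133.5, 71.8]
tcp_rot: [-179.8, 0.2, 94.3]
ft_force: [-8.0, -11.4, 9.0]
finger_gap: 42.5
time: 43.9
tool_pos: [603.6, 134.1, 71.8]
tcp_rot: [-179.8, 0.2, 94.3]
ft_force: [-7.6, -12.9, 8.0]
finger_gap: 42.6
time: 44.1
tool_pos: [603.6, 134.2, 71.8]
tcp_rot: [-179.8, 0.3, 94.2]
ft_force: [-8.9, -16.6, 7.7]
finger_gap: 42.8
```

```bash
python3 -m jog '[[0.004,0.002,0,0,0,0],[0.006,0.002,0,0,0,0],[0.006,0.002,0,0,0,0]]'
```

```text
time: 44.4
tool_pos: [603.6, 134.2, 71.8]
tcp_rot: [-179.8, 0.4, 94.2]
ft_force: [-10.8, -23.3, 10.5]
finger_gap: 42.4
```

```bash
python3 -m jog '[[-0.01,-0.004,-0.002,0,0,0],[-0.01,-0.004,-0.002,0,0,0]]'; python3 -m jog '[[0,0,0,0,0,0],[0,0,0,0,0,0],[0,0,0,0,0,0],[0,0,-0.06,0,0,0],[0,0,-0.25,0,0,0],[0,0,-0.45,0,0,0],[0,0,-0.45,0,0,0]]' 1; python3 - <<'E'
from kin import *
s=snap("wrist","w24");s=snap("wrist","w24"); crop(s,60,120,420,360,2.2,"w24c");s=snap("top"); crop(s,180,140,380,290,4,"t24"); st=r.sense(); print(st["tool_pos"],st["tcp_rot"],w2b(st["tool_pos"]))
E
```

```text
time: 44.6
tool_pos: [603.5, 134.2, 71.9]
tcp_rot: [-179.9, 0.2, 94.2]
ft_force: [-4.2, -11.3, 2.4]
finger_gap: 42.9
time: 45.3
tool_pos: [608.8, 138.0, 195.9]
tcp_rot: [179.1, -0.1, 94.3]
ft_force: [1.7, 0.0, 1.0]
finger_gap: 85.4
[604.20498883 137.23045191 185.96572847] [ 1.79900947e+02 -4.99194108e-02  9.43260343e+01] [ 49.96474093  60.57046754 185.96572847]
```

View pics/w24c.png

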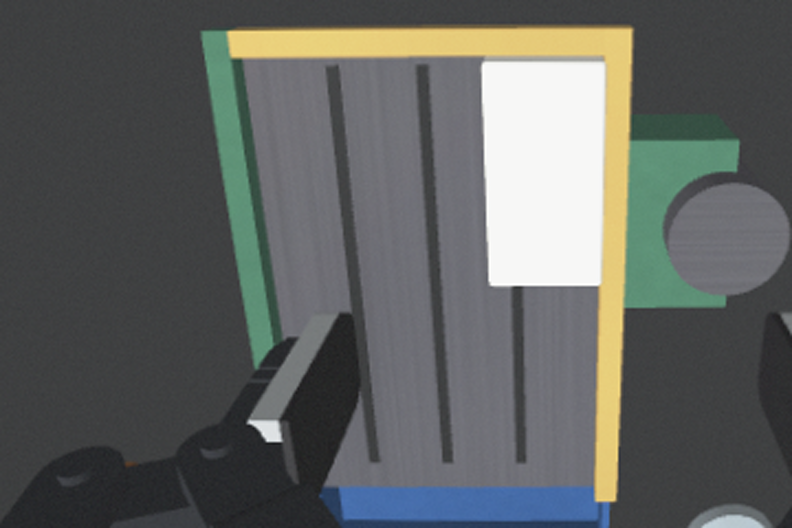

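```bash
python3 - <<'E'
from kin import *
print(delta([402.3,309.6,140],down(97.3)))
E
```

```text
[0.7483, -0.7536, 0.1832, 0.0006, -0.0003, -0.0165]
```

View pics/t24.png

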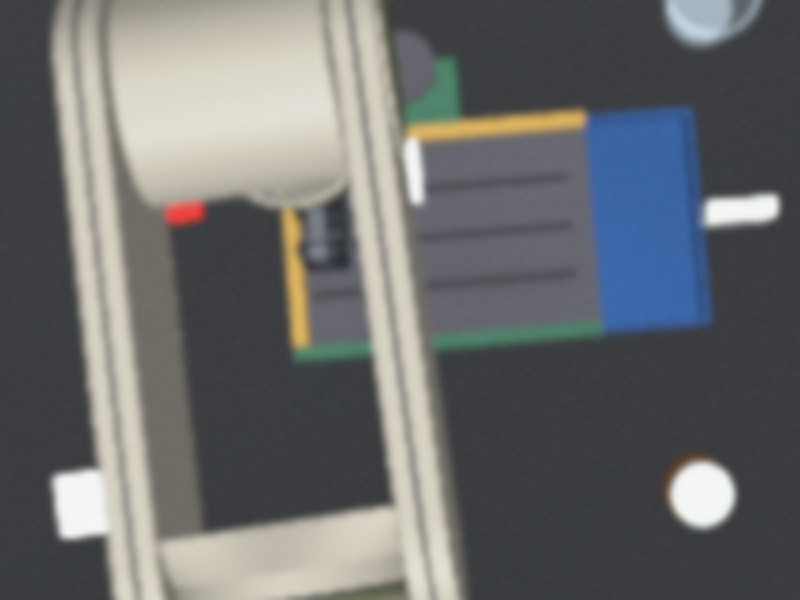

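```bash
python3 -m jog '[[0.13,-0.13,0.0,0,0,-0.003],[0.27,-0.27,0.0,0,0,-0.006],[0.4,-0.4,0.02,0,0,-0.01],[0.53,-0.53,0.04,0,0,-0.013],[0.66,-0.66,0.06,0,0,-0.016],[0.7,-0.75,0.07,0,0,-0.0165],[0.7,-0.8,0.07,0,0,-0.0165],[0.7,-0.8,0.07,0,0,-0.0165],[0.7,-0.8,0.07,0,0,-0.0165]]'; python3 - <<'E'
from kin import *
s=snap("wrist");s=snap("wrist","w25"); np.save("w25.npy",s,allow_pickle=True)
print(r.sense()["tool_pos"],r.sense()["tcp_rot"])
def f(s,th,z):
  g=cv2.cvtColor(s["pixels"],cv2.COLOR_RGB2HSV)
  m=((g[...,2]>th)&(g[...,1]<30)).astype(np.uint8)
  cs,_=cv2.findContours(m,cv2.RETR_EXTERNAL,cv2.CHAIN_APPROX_NONE)
  for c in cs:
    if cv2.contourArea(c)<200: continue
    w=onz(s,c[:,0].astype(float),z)[:,:2].astype(np.float32); q=cv2.minAreaRect(w); print(q,cv2.boundingRect(c))
f(s,215,22)
s=snap("top"); crop(s,160,140,360,290,4,"t25"); f(s,160,22)
E
```

```text
time: 46.35
tool_pos: [391.6, 295.8, 167.0]
tcp_rot: [-180.0, -0.0, 97.3]
ft_force: [1.2, 0.2, 0.7]
finger_gap: 84.9
[392.22396263 295.84833373 167.39426234] [ 1.79989050e+02 -3.14092768e-02  9.71986034e+01]
((639.7528686523438, 56.00263977050781), (41.69871139526367, 25.953529357910156), 3.6319940090179443) (469, 384, 32, 16)
((79.0979232788086, 53.100311279296875), (73.00944519042969, 131.27537536621094), 0.07388319820165634) (0, 298, 61, 87)
((766.84033203125, 190.61354064941406), (39.3515739440918, 96.28975677490234), 29.118722915649414) (607, 275, 33, 60)
((370.0961608886719, 315.4037170410156), (43.99854278564453, 88.51477813720703), 7.343951225280762) (267, 110, 51, 97)
((-14.159591674804688, -867.2469482421875), (159.08702087402344, 77.29167175292969), 87.5510025024414) (580, 373, 51, 27)
((41.2769775390625, 0.3533172607421875), (214.32298278808594, 136.62953186035156), 89.05708312988281) (280, 352, 74, 48)
((130.87326049804688, 553.9124755859375), (355.88568115234375, 32.22975158691406), 26.497398376464844) (100, 290, 60, 110)
((370.7054443359375, 300.7984313964844), (48.148
[... 320 characters left out ...]
4737548828125, 931.3468017578125), (158.66741943359375, 24.846458435058594), 1.5851695537567139) (0, 186, 9, 54)
((605.33984375, 135.27633666992188), (49.84518051147461, 96.25261688232422), 4.191138744354248) (253, 175, 33, 19)
((549.679443359375, -676.4046020507812), (191.34727478027344, 209.853759765625), 89.63103485107422) (507, 165, 63, 70)
((772.8444213867188, 211.82943725585938), (66.34429931640625, 59.45700454711914), 44.31401062011719) (232, 117, 22, 23)
((903.679443359375, -54.6773681640625), (1962.8433837890625, 443.23455810546875), 89.95996856689453) (13, 15, 627, 142)
((1170.5755615234375, -34.67724609375), (2012.887451171875, 28.222759246826172), 89.8478012084961) (0, 0, 640, 9)
```

View pics/w25.png

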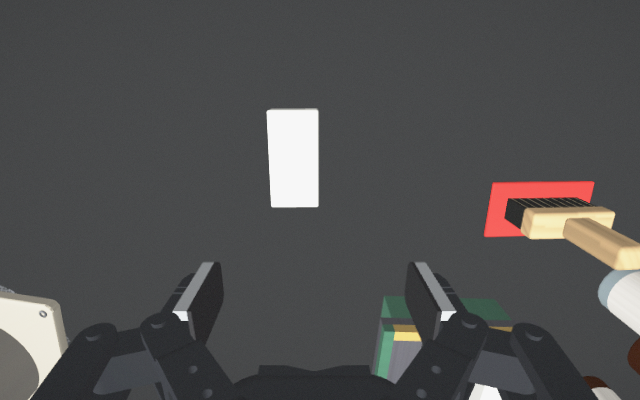

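View pics/t25.png

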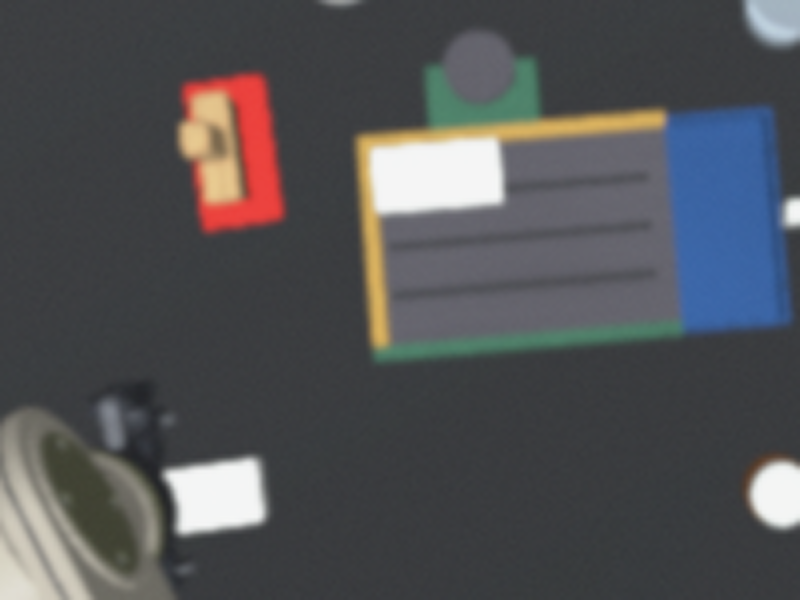

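```bash
python3 - <<'E'
from kin import *
print(delta([369.7,315.2,10],down(97.34)))
E
```

```text
[0.0877, -0.0797, 0.6296, 0.0, -0.0002, -0.0008]
```

```bash
python3 -m jog '[[0.06,-0.05,0.1,0,0,-0.001],[0.088,-0.08,0.25,0,0,-0.001],[0.088,-0.08,0.42,0,0,-0.001],[0.088,-0.08,0.56,0,0,-0.001],[0.088,-0.08,0.62,0,0,-0.001],[0.088,-0.08,0.63,0,0,-0.001],[0.088,-0.08,0.63,0,0,-0.001]]'; python3 -m jog '[[0,0,0,0,0,0],[0,0,0,0,0,0],[0,0,0,0,0,0],[0,0,0,0,0,0],[0,0,0,0,0,0]]' 0 70;  python3 - <<'E'
from kin import *
s=snap("wrist","w26");print(r.sense()["tool_pos"],r.sense()["tcp_rot"])
E
```

```text
time: 47.2
tool_pos: [369.0, 315.5, 9.9]
tcp_rot: [-180.0, -0.0, 97.4]
ft_force: [0.0, -0.4, 0.6]
finger_gap: 85.4
time: 47.7
tool_pos: [369.8, 316.7, 11.7]
tcp_rot: [179.9, -0.1, 97.5]
ft_force: [-1.4, -0.6, 7.6]
finger_gap: 42.6
[369.82996286 316.66243688  11.70673523] [ 1.79852784e+02 -1.08813507e-01  9.74638576e+01]
```

View pics/w26.png

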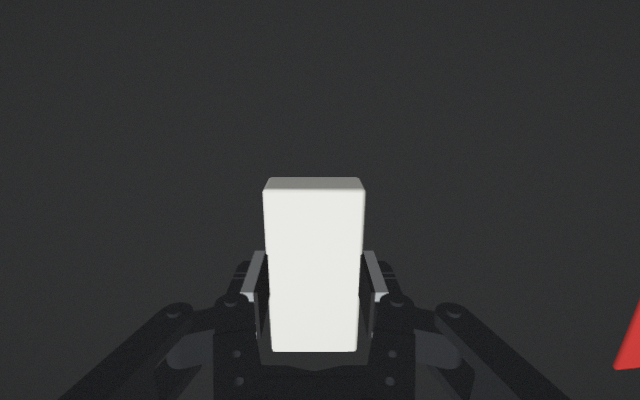

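```bash
python3 - <<'E'
from kin import *
P=(np.array([369.8,316.7,11.7]),R.from_euler('xyz',r.sense()["tcp_rot"],degrees=True))
print(delta([500,160,135],down(95.6),P)); print(delta([603,31.9,135],down(94.25),P))
E
python3 -m jog '[[0,0,-0.15,0,0,0],[0,0,-0.35,0,0,0],[0,0,-0.49,0,0,0],[0,0,-0.49,0,0,0]]'
```

```text
[-0.6882, 0.4362, -0.4934, 0.0008, -0.0006, 0.0104]
[-1.2498, 0.7782, -0.4936, 0.0008, -0.0006, 0.0179]
time: 48.15
tool_pos: [372.0, 318.2, 139.4]
tcp_rot: [179.4, -0.3, 97.5]
ft_force: [0.4, 0.3, -0.7]
finger_gap: 42.7
```

```bash
python3 -m jog '[[-0.12,0.075,0,0,0,0.002],[-0.28,0.175,0,0,0,0.004],[-0.44,0.275,0,0,0,0.006],[-0.6,0.375,0,0.001,-0.001,0.009],[-0.76,0.475,0,0.001,-0.001,0.012],[-0.9,0.56,0,0.001,-0.001,0.015],[-0.9,0.56,0,0.001,-0.001,0.018],[-0.9,0.56,0,0.001,-0.001,0.018]]'; python3 - <<'E'
from kin import *
print(r.sense()["tool_pos"],r.sense()["tcp_rot"],delta([603,31.9,135],down(94.25)),delta([603,31.9,85],down(94.25)))
E
```

```text
time: 48.95
tool_pos: [536.4, 109.9, 131.2]
tcp_rot: [-179.7, 0.1, 94.1]
ft_force: [0.1, -0.0, -2.7]
finger_gap: 42.9
[536.36508626 109.87981894 131.22533733] [-1.79722017e+02  1.33855265e-01  9.40757636e+01] [-0.3301, 0.2436, -0.0155, -0.0015, 0.0007, -0.001] [-0.3296, 0.2446, 0.1845, -0.0015, 0.0007, -0.001]
```

```bash
python3 -m jog '[[-0.14,0.1,-0.01,-0.001,0,-0.001],[-0.28,0.2,-0.01,-0.001,0.001,-0.001],[-0.33,0.244,-0.01,-0.001,0.001,-0.001],[-0.33,0.244,-0.01,-0.001,0.001,-0.001],[-0.33,0.244,0.08,-0.001,0.001,-0.001],[-0.33,0.244,0.18,-0.001,0.001,-0.001],[-0.33,0.244,0.19,-0.001,0.001,-0.001],[-0.33,0.244,0.19,-0.001,0.001,-0.001]]'; python3 - <<'E'
from kin import *
s=snap("wrist","w27"); st=r.sense(); print(st["tool_pos"],st["tcp_rot"]); p=[603,31.9]; print(delta([p[0],p[1],72.3],down(94.25)))
E
```

```text
time: 49.75
tool_pos: [601.6, 34.3, 83.8]
tcp_rot: [-179.8, -0.1, 94.5]
ft_force: [-0.2, 0.8, -1.2]
finger_gap: 42.8
[602.85370505  34.04904901  85.16737773] [-1.79969717e+02 -4.88688111e-02  9.44750364e+01]
[-0.0087, -0.0001, 0.0515, -0.0002, -0.0003, 0.0013]
```

View pics/w27.png

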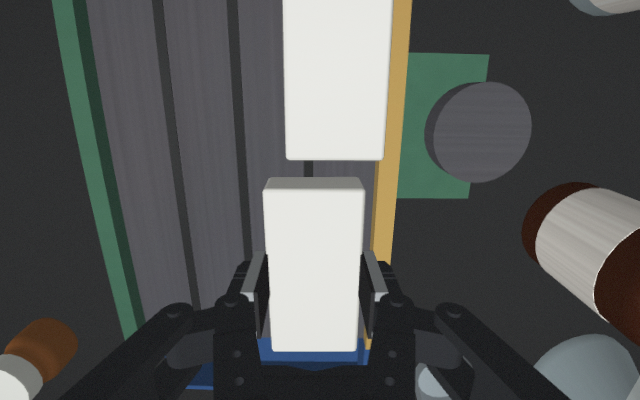

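```bash
python3 -m jog '[[0,0,0.02,0,0,0.001],[0,0,0.04,0,0,0.001],[0,0,0.05,0,0,0.001],[0,0,0.052,0,0,0.001],[0,0,0.052,0,0,0.001]]';python3 -m jog '[[0,0,0.002,0,0,0],[0,0,0.002,0,0,0]]'
```

```text
time: 50.3
tool_pos: [603.4, 32.9, 71.8]
tcp_rot: [-180.0, -0.0, 94.2]
ft_force: [0.3, 0.0, -1.5]
finger_gap: 42.5
time: 50.5
tool_pos: [603.4, 32.9, 71.8]
tcp_rot: [-180.0, -0.0, 94.2]
ft_force: [-4.3, 0.7, 5.6]
finger_gap: 42.4
```

```bash
python3 -m jog '[[0,0.008,-0.001,0,0,0],[0,0.016,-0.001,0,0,0],[0,0.022,-0.001,0,0,0],[0,0.022,-0.001,0,0,0]]';python3 -m jog '[[0,0.004,0,0,0,0],[0,0.008,0,0,0,0],[0,0.008,0,0,0,0]]'; python3 -m jog '[[0,0.004,0,0,0,0],[0,0.004,0,0,0,0]]'
```

```text
time: 50.9
tool_pos: [609.2, 33.2, 71.8]
tcp_rot: [180.0, -0.0, 94.2]
ft_force: [-3.2, -0.3, 4.9]
finger_gap: 42.7
time: 51.2
tool_pos: [611.0, 33.4, 71.7]
tcp_rot: [180.0, -0.0, 94.2]
ft_force: [-4.8, -1.0, 6.3]
finger_gap: 42.6
time: 51.4
tool_pos: [611.2, 33.4, 71.8]
tcp_rot: [-179.9, -0.0, 94.2]
ft_force: [-9.0, -0.7, 8.9]
finger_gap: 43.0
```

```bash
python3 -m jog '[[0.008,0,-0.002,0,0,0],[0.016,0,-0.002,0,0,0],[0.024,0,-0.002,0,0,0],[0.032,0,-0.002,0,0,0],[0.036,0,-0.002,0,0,0],[0.036,0,-0.002,0,0,0]]';python3 -m jog '[[0.004,0,0,0,0,0],[0.008,0,0,0,0,0],[0.008,0,0,0,0,0]]'; python3 -m jog '[[0.004,0,0,0,0,0],[0.004,0,0,0,0,0]]'
```

```text
time: 52.0
tool_pos: [610.6, 40.7, 71.8]
tcp_rot: [-179.9, 0.1, 94.2]
ft_force: [-5.6, -8.8, 5.3]
finger_gap: 43.0
time: 52.3
tool_pos: [610.4, 42.6, 71.8]
tcp_rot: [-179.9, 0.1, 94.2]
ft_force: [-6.0, -8.0, 5.5]
finger_gap: 42.7
time: 52.5
tool_pos: [610.4, 43.5, 71.8]
tcp_rot: [-179.9, 0.1, 94.2]
ft_force: [-6.4, -8.8, 6.5]
finger_gap: 42.7
```

```bash
python3 -m jog '[[0.004,0,0,0,0,0],[0.004,0,0,0,0,0]]';python3 -m jog '[[0.004,0,0,0,0,0],[0.004,0,0,0,0,0]]'; python3 -m jog '[[0.004,0.001,0,0,0,0],[0.008,0.001,0,0,0,0],[0.008,0.001,0,0,0,0]]'
```

```text
time: 52.7
tool_pos: [610.3, 44.5, 71.8]
tcp_rot: [-179.9, 0.1, 94.2]
ft_force: [-6.6, -9.4, 5.2]
finger_gap: 42.6
time: 52.9
tool_pos: [610.3, 44.5, 71.8]
tcp_rot: [-179.9, 0.2, 94.2]
ft_force: [-6.0, -12.7, 5.4]
finger_gap: 42.5
time: 53.2
tool_pos: [610.4, 44.6, 71.8]
tcp_rot: [-179.9, 0.4, 94.1]
ft_force: [-6.9, -20.6, 5.6]
finger_gap: 42.6
```

```bash
python3 -m jog '[[-0.008,-0.002,-0.001,0,0,0],[-0.008,-0.002,-0.001,0,0,0]]'; python3 -m jog '[[0,0,0,0,0,0],[0,0,0,0,0,0],[0,0,0,0,0,0],[0,0,-0.06,0,0,0],[0,0,-0.25,0,0,0],[0,0,-0.45,0,0,0],[-0.1,0,-0.55,0,0,0],[-0.2,0,-0.65,0,0,0],[-0.2,0,-0.65,0,0,0],[-0.2,0,-0.65,0,0,0]]' 1; python3 - <<'E'
from kin import *
s=snap("wrist","w28");s=snap("wrist","w28"); np.save("w28.npy",s,allow_pickle=True); crop(s,180,60,440,300,2.4,"w28c");s=snap("top"); crop(s,180,140,380,290,4,"t28"); st=r.sense(); print(st["tool_pos"],st["tcp_rot"])
E
```

```text
time: 53.4
tool_pos: [610.3, 44.5, 71.8]
tcp_rot: [-179.9, 0.2, 94.2]
ft_force: [-3.6, -12.1, 2.6]
finger_gap: 42.8
time: 54.4
tool_pos: [614.8, -2.6, 236.3]
tcp_rot: [179.9, -0.0, 94.2]
ft_force: [0.1, -0.4, -1.7]
finger_gap: 85.6
[613.3806551   -1.51750702 233.19440656] [-1.79852589e+02 -7.74200484e-02  9.42605702e+01]
```

View pics/w28.png

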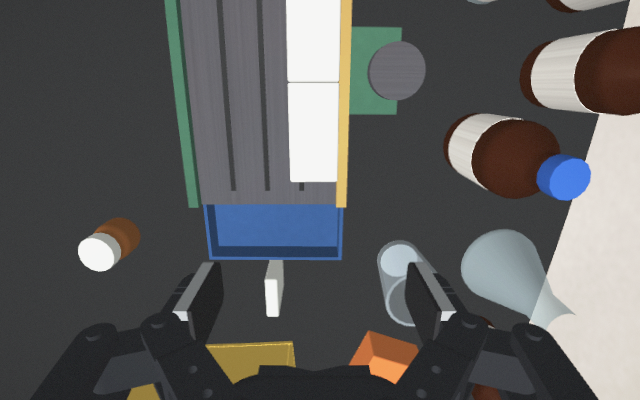

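View pics/w28c.png

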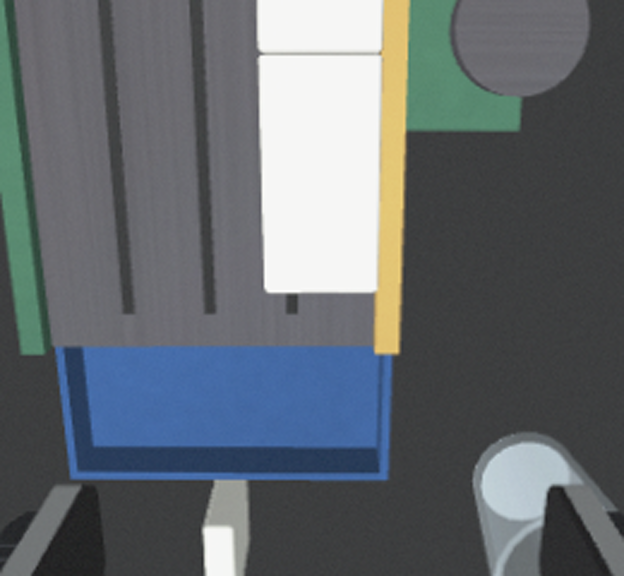

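```bash
python3 - <<'E'
from kin import *
print(delta([563,41,110],down(94.25)),delta([563,41,69],down(94.25)))
E
```

```text
[0.1839, -0.1871, 0.4935, -0.0008, -0.0004, 0.0001] [0.1837, -0.1866, 0.6575, -0.0008, -0.0004, 0.0001]
```

View pics/t28.png

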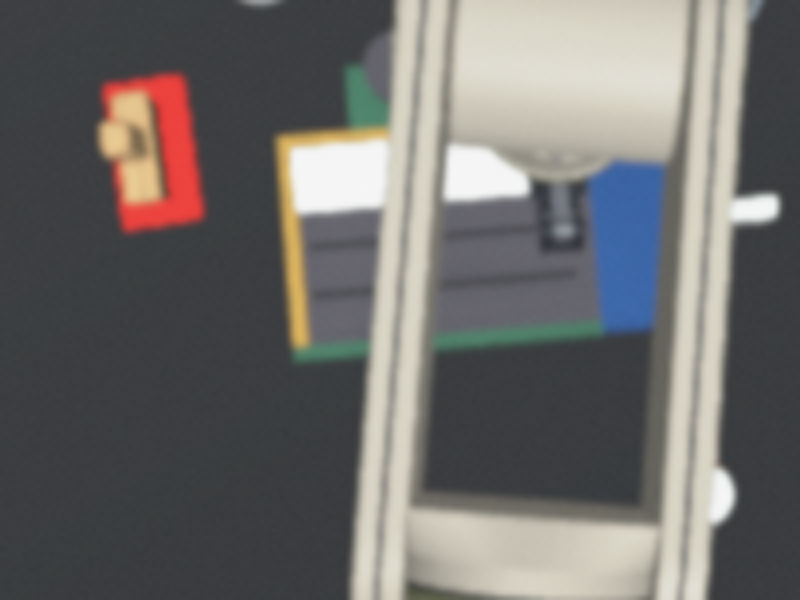

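```bash
python3 -m jog '[[0.1,-0.1,0.1,-0.001,0,0],[0.184,-0.187,0.2,-0.001,0,0],[0.184,-0.187,0.35,-0.001,0,0],[0.184,-0.187,0.49,-0.001,0,0],[0.184,-0.187,0.49,-0.001,0,0],[0.184,-0.187,0.6,-0.001,0,0],[0.184,-0.187,0.655,-0.001,0,0],[0.184,-0.187,0.655,-0.001,0,0]]' 0 40; python3 -m jog '[[0,0.01,0,0,0,0],[0,0.02,0,0,0,0],[0,0.03,0,0,0,0],[0,0.03,0,0,0,0]]'
```

```text
time: 55.35
tool_pos: [562.6, 40.3, 69.3]
tcp_rot: [-179.9, -0.1, 94.2]
ft_force: [-0.2, 0.7, -0.7]
finger_gap: -0.4
time: 55.75
tool_pos: [572.7, 40.6, 72.1]
tcp_rot: [179.7, -0.0, 94.2]
ft_force: [0.2, 0.1, -0.7]
finger_gap: -0.1
```

```bash
python3 -m jog '[[0,0.006,0.004,0,0,0],[0,0.012,0.004,0,0,0],[0,0.012,0.004,0,0,0]]';python3 -m jog '[[0,0.006,0,0,0,0],[0,0.012,0,0,0,0],[0,0.012,0,0,0,0]]'
```

```text
time: 56.05
tool_pos: [574.4, 40.8, 69.9]
tcp_rot: [179.9, -0.0, 94.2]
ft_force: [-0.1, 0.7, 0.9]
finger_gap: -0.1
time: 56.35
tool_pos: [574.9, 40.9, 69.6]
tcp_rot: [-179.8, -0.0, 94.2]
ft_force: [-15.8, -2.4, 10.8]
finger_gap: -0.1
```

```bash
python3 -m jog '[[0,-0.02,0,0,0,0],[0,-0.05,0,0,0,0],[0.12,-0.05,0,0,0,0],[0.24,-0.05,0,0,0,0],[0.36,-0.05,0,0,0,0],[0.36,-0.05,0,0,0,0],[0.36,-0.03,0,0,0,0],[0.36,-0.02,0,0,0,0],[0.36,-0.01,0,0,0,0],[0.36,-0.005,0,0,0,0]]';python3 -m jog '[[0,0.003,0,0,0,0],[0,0.005,0,0,0,0],[0,0.005,0,0,0,0]]'
```

```text
time: 57.35
tool_pos: [568.2, 129.7, 69.8]
tcp_rot: [-179.9, -0.0, 94.1]
ft_force: [-15.9, -2.0, 11.1]
finger_gap: 0.1
time: 57.65
tool_pos: [568.3, 129.7, 69.7]
tcp_rot: [-179.8, -0.0, 94.2]
ft_force: [-17.0, -2.6, 12.6]
finger_gap: -0.1
```

```bash
python3 -m jog '[[0,-0.05,-0.02,0,0,0],[0,-0.05,-0.15,0,0,0],[0,-0.05,-0.25,0,0,0],[0,-0.05,-0.25,0,0,0]]'; python3 - <<'E'
from kin import *
print(r.sense()["tool_pos"],delta([612.5,-26,120],down(94.25)),delta([612.5,-26,69.5],down(94.25)))
E
```

```text
time: 58.05
tool_pos: [561.6, 129.3, 137.3]
tcp_rot: [179.4, -0.1, 94.1]
ft_force: [1.5, -0.3, 0.4]
finger_gap: 0.1
[561.62060258 129.27969927 137.3275468 ] [-0.6343, 0.1574, 0.0704, 0.0034, -0.0003, -0.0006] [-0.6345, 0.1553, 0.2724, 0.0034, -0.0003, -0.0006]
```

```bash
python3 -m jog '[[-0.16,0.04,0,0,0,0],[-0.34,0.08,0,0,0,0],[-0.52,0.12,0,0,0,0],[-0.634,0.156,0,0,0,0],[-0.634,0.156,0,0,0,0],[-0.634,0.156,0.1,0,0,0],[-0.634,0.156,0.2,0,0,0],[-0.634,0.156,0.25,0,0,0],[-0.634,0.156,0.25,0,0,0]]'; python3 - <<'E'
from kin import *
s=snap("wrist","w30"); st=r.sense(); print(st["tool_pos"],st["tcp_rot"],st["ft_force"])
E
```

```text
time: 58.95
tool_pos: [606.8, -24.9, 67.0]
tcp_rot: [-179.9, -0.1, 94.2]
ft_force: [0.3, 0.4, -0.1]
finger_gap: -0.2
[608.05708612 -25.00487589  68.89586971] [ 1.79978875e+02 -6.84324817e-02  9.42184368e+01] [ 0.15162823 -0.25984694  0.51396421]
```

View pics/w30.png

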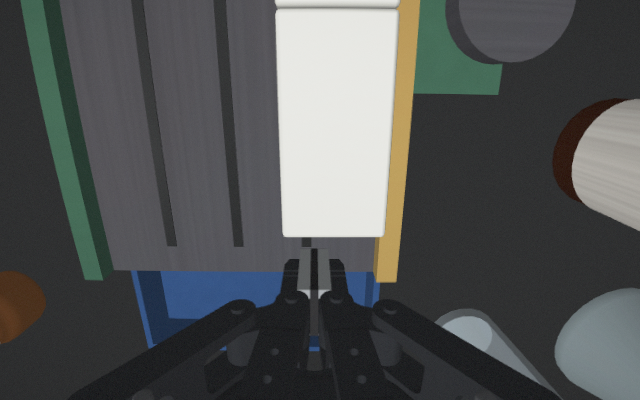

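```bash
python3 -m jog '[[0.01,0.01,0,0,0,0],[0.02,0.016,0,0,0,0],[0.03,0.016,0,0,0,0],[0.036,0.016,0,0,0,0],[0.036,0.016,0,0,0,0]]'; python3 -m jog '[[0.004,0,0,0,0,0],[0.008,0,0,0,0,0],[0.008,0,0,0,0,0]]'; python3 -m jog '[[0.004,0,0,0,0,0],[0.008,0,0,0,0,0],[0.008,0,0,0,0,0]]'
```

```text
time: 59.5
tool_pos: [612.6, -15.7, 70.5]
tcp_rot: [179.8, -0.0, 94.2]
ft_force: [0.0, -0.0, -0.8]
finger_gap: -0.1
time: 59.8
tool_pos: [612.3, -14.0, 70.1]
tcp_rot: [179.8, -0.0, 94.2]
ft_force: [0.2, -0.8, 0.5]
finger_gap: 0.1
time: 60.1
tool_pos: [612.3, -13.7, 70.1]
tcp_rot: [179.8, 0.1, 94.2]
ft_force: [-0.4, -7.2, -1.0]
finger_gap: -0.0
```

```bash
python3 -m jog '[[0.004,0,0,0,0,0],[0.006,0,0,0,0,0],[0.006,0,0,0,0,0]]'; python3 -m jog '[[-0.01,0,0,0,0,0],[-0.04,0,0,0,0,0],[-0.06,0,-0.05,0,0,0],[-0.06,0,-0.2,0,0,0],[-0.06,0,-0.4,0,0,0],[-0.06,0,-0.6,0,0,0],[-0.06,0,-0.6,0,0,0]]'; python3 - <<'E'
from kin import *
st=r.sense(); print(st["tool_pos"],st["joint_pos"].round(0),delta([430,80,280],down(94.25)))
E
```

```text
time: 60.4
tool_pos: [612.2, -13.7, 70.2]
tcp_rot: [179.8, 0.2, 94.2]
ft_force: [-0.3, -14.0, -0.9]
finger_gap: -0.1
time: 61.1
tool_pos: [617.3, -26.3, 231.4]
tcp_rot: [178.9, 0.1, 94.2]
ft_force: [1.1, -0.2, 0.5]
finger_gap: 0.1
[617.29814619 -26.27170283 231.36235876] [ -7.   9.  83.   0.  86. -11.] [0.4787, -0.7121, -0.2088, 0.0059, 0.0007, -0.0001]
```

```bash
python3 -m jog '[[0.1,-0.15,-0.05,0,0,0],[0.25,-0.3,-0.1,0,0,0],[0.4,-0.45,-0.1,0,0,0],[0.55,-0.6,-0.1,0,0,0],[0.7,-0.75,-0.1,0,0,0],[0.85,-0.9,-0.1,0,0,0],[1,-1,-0.1,0,0,0],[1,-1,-0.1,0,0,0],[1,-1,-0.1,0,0,0]]'; python3 -m jog '[[0.2,0,0,0,0,0],[0.4,0,0,0,0,0],[0.6,0,0,0,0,0],[0.8,0,0,0,0,0],[0.9,0,0,0,0,0],[0.9,0,0,0,0,0]]'; python3 - <<'E'
from kin import *
st=r.sense(); print(st["time"],st["tool_pos"],st["joint_pos"].round(0))
s=snap("top","t31"); np.save("t31.npy",s,allow_pickle=True); crop(s,180,140,380,290,4,"t31c"); crop(s,390,140,500,270,4,"t31b"); s=snap("scene","s31")
E
```

```text
time: 62.0
tool_pos: [344.2, 206.6, 245.4]
tcp_rot: [179.7, -0.1, 94.4]
ft_force: [-0.3, -0.1, -0.5]
finger_gap: 0.0
time: 62.6
tool_pos: [329.2, 431.5, 244.0]
tcp_rot: [179.9, -0.0, 94.3]
ft_force: [-0.5, -0.6, -0.3]
finger_gap: -0.0
62.6 [329.247631   431.54683745 243.97404075] [47. -2. 94. -0. 88. 43.]
```

View pics/t31.png

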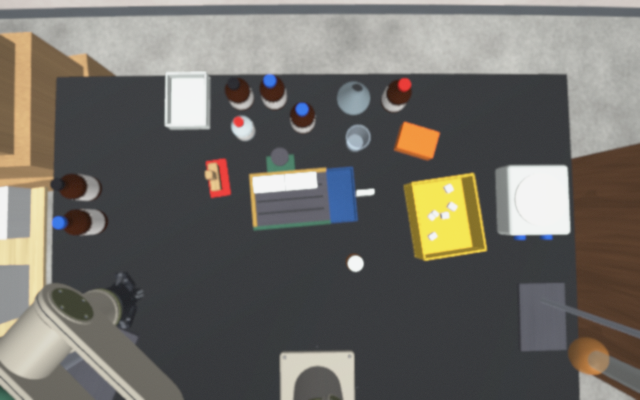

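View pics/t31c.png

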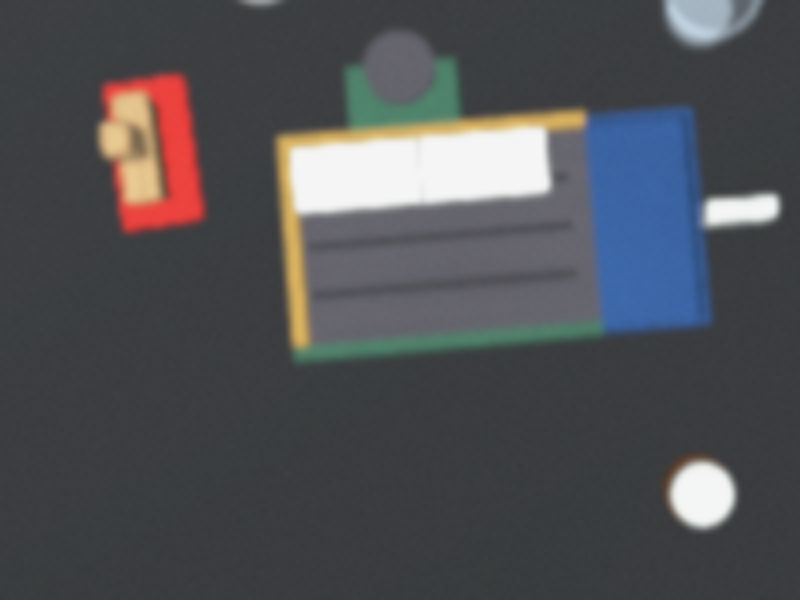

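View pics/t31b.png

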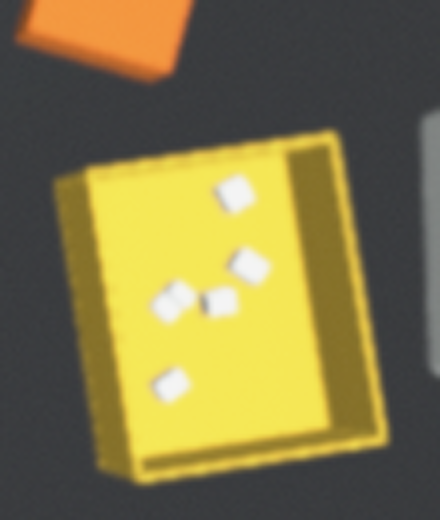

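View pics/s31.png

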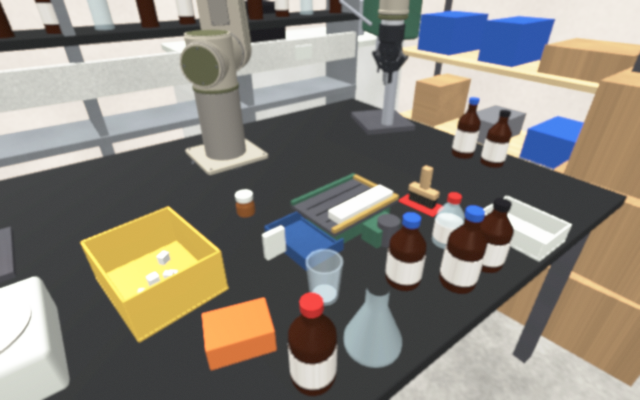

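```bash
python3 - <<'E'
from bench import r
print(r.sense()["time"], r.hand_in())
E
```

```text
the job is handed in; nothing more can be done
62.7 None
```

The job is done in the order you asked and was handed in at 62.7 s; `hand_in()` gives no verdict.

- **Offcuts:** five were present, one of them L-shaped. I swept them into the pan with the brush in two passes. The pan tips only about 80° with an upright grip, so I set it down, regripped the handle at 35° and tipped it to about 115°. The last top view shows all five in the bin, and the pan and bed clear of offcuts.
- **Pan and brush:** the pan is back at its start spot with its mouth under the bed edge. The brush stands upright on its pad, measured about 3 mm off the middle. I left it there.
- **Blanks:** both lie end to end along the fence. A final check push gave no movement: about 16 N on each long side and 14 N on the row's end. The second blank was knocked about 35 mm before I reached it, so I measured it again before gripping.
- **Other things:** the bottles, beaker, jar and tip box look unmoved by eye in the before and after pictures; I did not measure them. The highest wrist force I read was about 36 N, while setting the pan back down with the arm.

Two measurements disagreed slightly: the top and wrist cameras put the bed about 3 mm apart, and contact with the fence came about 1.5 mm beyond the position I was using. The blanks were therefore seated by force, not by the camera numbers.

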